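# Fit the flat jaw and gauge the gap with a taper feeler

### The job

Seat the flat-faced steel jaw fully home in the rectangular nest of the gap fixture, its bevelled flat face towards the sprung plate, and let go of it. Then draw the taper feeler blade up out of its wooden stand and slide it, upright, tip down and square, well down the middle of the gap between jaw and sprung plate until it drags snugly on both faces, the plate giving no more than about 2 mm and the tip clear of the base, and finish holding the blade there at that depth. Leave the round jaw and the other bench things alone.

Things in the scene. Friction and masses are not known exactly. Their poses are not given: they have to be found in the camera images.
- fixture: Gap fixture, fixed: dark steel base 90 x 150 x 10 mm; origin at the centre of its underside; y runs along the base, across the gap, from the nest (-y end) to the sprung-plate carriage (+y end). Behind the nest a back wall 36 mm wide stands 78 mm above the bench, top 8 mm sloped as lead-in; sloped rims 8 mm high bound the nest's other sides.
- nest (a point): Centre of the floor of the rectangular nest, 10 mm above the bench, axes as the fixture's. The nest is 42.4 mm (x) by 27.6 mm (y), so the jaw's foot has 1.2 and 0.8 mm of play each way; fully home = the jaw's foot on this floor.
- flat_jaw: Jaw to fit: loose upright steel block 72 mm tall, 0.65 kg. Origin: centre of underside of its foot. Foot 40 (x) x 26 (y) x 10 mm; body above 44 wide (x), y -13 to +23 mm (overhangs the foot 10 mm at +y). Gap face: flat +y side, top edge bevelled 5 mm back from 64 to 72 mm up. Fits only with its +y along the fixture's +y. Pinch across the 44 mm, at y about +5, tips 12 mm or more up.
- round_jaw: Another steel jaw, a round one, 46 mm diameter and 72 mm tall, standing loose; it does not fit. Leave it. Origin at the centre of its underside.
- carriage: Grey block 44 (x) x 26 (y) mm, clamped at the +y end of the fixture, top 65 mm above the bench; it carries the sprung plate. Fixed; where it is clamped sets the gap, different each time. Origin on the base's top, 10 mm above the bench.
- plate: Upright sprung steel plate, 36 mm wide, 8 thick. Yields only along +y, up to 6 mm, spring 4 N/mm, no preload. Snug: blade pinched on BOTH faces by about 2 to 7 N (plate pushed back 0.4 to 1.8 mm), felt as 4 to 12 N against sliding down. Sideways push: only one face touches; shift or go deeper. 4 mm is forcing it. Origin 10 mm above the bench on the plane of its gap face.
- mouth (a point): On the plate's gap face, mid width, at the gap's mouth, 74 mm above the bench. Above, plate and jaw bevels form a funnel, 14 to 17 mm wide at 82 mm up. Gap from here to the seated jaw's face (23 mm +y of the jaw's origin) is 3.6 to 6.6 mm with the jaw centred, +-0.8 mm play; the blade first rocks the jaw back to the wall (1 to 2 N), then the plate. Gap open 64 mm down, to the base.
- blade: Taper feeler, 0.07 kg: steel blade 72 mm long, 22 wide (x), thickness (y) 1.6 mm at the tip to 10.2 at the wooden handle 32 (x) x 20 (y) x 36 mm. Origin: middle of the tip, z up the blade (handle at 72 to 108); same either way round. Stands in the stand, handle's underside 80 mm above the bench. Pinch the handle across 20 or 32. Drags in the gap with tip 15 to 52 mm below the mouth.
- tip (a point): Middle of the blade's tip (same as the blade's origin).
- stand: Wooden stand 80 (x) x 70 (y) x 80 mm, fixed, with one slot 26 (x) x 13.5 (y) mm and 76 mm deep in the middle of its top that holds the feeler. Origin at the centre of its underside.
- loupe: Black eye loupe, 48 mm diameter, 33 mm tall, origin at the centre of its underside. Leave it.
- quartz_movement: Black square quartz clock movement, 56 x 56 x 16 mm with a short brass spindle, origin at the centre of its underside. Leave it.
- tin: Small round tin, 64 mm diameter, 28 mm tall, origin at the centre of its underside. Leave it.
There are look-alikes about, which are no part of the job. Leave any blue or red look-alike of the blade alone.

How it is judged:
On the way, in this order (a step that is already met when the one before it is completed fails the run):
1. the flat jaw stands fully home in the nest, facing the plate, and is released (x of flat_jaw in the frame of nest between -0.003 and 0.003 m and y of flat_jaw in the frame of nest between -0.003 and 0.003 m and z of flat_jaw in the frame of nest below 0.003 m and angle between flat_jaw's own z axis and vertical below 0.06 rad and angle between the y axis of flat_jaw and the y axis of fixture, either way round below 0.08 rad and contact force between the fingers and flat_jaw below 0.1 N), for 0.2 s.
2. the feeler is held clear above its stand (height (world z) of tip above 0.085 m and contact force between the fingers and blade above 3 N), for 0.1 s.
At the end, for the whole second after the job is handed in: Jaw home in the nest (within 3 mm, 0.06 rad) and released. Fingers hold the feeler still, upright (0.1 rad), square (0.12 rad), tip within 12 mm of mid gap and over 12 mm below the mouth; plate presses it with 1 to 9 N, jaw with 1 to 20 N; neither blade nor fingers bear on the fixture (all of step 1 and contact force between the fingers and blade above 3 N and contact force between blade and plate between 1 and 9 N and contact force between blade and flat_jaw between 1 and 20 N and contact force between each of blade, the fingers and fixture below 0.5 N and x of tip in the frame of nest between -0.012 and 0.012 m and z of tip in the frame of nest between 0.003 and 0.052 m and angle between blade's own z axis and vertical below 0.1 rad and angle between the y axis of blade and the y axis of fixture, either way round below 0.12 rad and linear speed of blade below 0.01 m/s and contact force between the fingers and carriage below 0.5 N); the arm keeps its last pose, push and grip.
It fails at once if the sprung plate is forced back more than 4 mm (y of mouth in the frame of carriage above 0 m).
It fails at once if a bystander is moved more than 20 mm (distance of any of round_jaw, loupe, quartz_movement, tin from where it was at the start of the episode above 0.02 m).
It also fails if it takes over 61 s, if anything falls off the work surface, if the arm or the gripper's body presses on something with over 40 N, if the wrist force passes 120 N, or if a joint passes its speed limit or range.

### The arm

A 7-joint arm with a two-finger parallel gripper is mounted at the origin on the work surface. World frame = base frame: x ahead of the robot, y to its left, z up, the work surface at z = 0. Lengths are in m, angles in rad, forces in N, time in s.
With the tool pointing down it reaches from about 0.425 to 0.925 m from the base axis. Payload 6.8 kg.
Tool frame: the origin (TCP) lies midway between the tips of the shut fingers; the grasp point (between the pads) lies 19 mm behind it; z points along the fingers, x is the direction in which the jaws open and shut, and the axes are right-handed (so a half turn about z gives the same grasp; the last joint's range is limited). The gripper opens to 85 mm and grips with 20 to 120 N. Pads are 22 mm wide; open, the fingers measure 114 mm over their backs; the gripper's body (76 mm by 85 mm) begins 54 mm behind the grasp point. The pads swing forward as they close: fully open they stand 13 mm farther back than shut.
Start: joints at [1.056, 0.477, 0.022, 1.555, -0.011, 1.109, -0.083], TCP at [0.267, -0.62, 0.231] pointing down, gripper open.
Joint ranges: [-2.96, 2.96], [-0.34, 2.1], [-1.41, 1.46], [0.24, 2.44], [-1.37, 4.51], [0.17, 1.92], [-2.96, 2.96]. Speed limits (rad/s): [2.39, 2.39, 3.14, 3.14, 3.14, 3.14, 3.14].

### API

Orientations are given as a unit quaternion [w, x, y, z].
In Python, from station import bot, imaging, nets gives the robot as it stands. The module is installed in compiled form; this text tells all that it offers.
- The arm moves only by the tool apply_moves, never from a script. Its argument "moves" is text: rows parted by semicolons, each of 7 numbers parted by spaces: the gripper command: -1 is fully open, 1 is shut, values between are in proportion, then the shift along the tool's x, y, z normalised to -1 to 1, where 1 is 120 mm, then the turn, a rotation vector about the tool's x, y, z normalised to -1 to 1, where 1 is 4 degrees. In form: hand dx dy dz rx ry rz; .... A call has 1 to 12 rows; each row shifts and turns the commanded pose from where the row before left it, along the tool's axes as they then stand; what a row does not reach is not made up. A row lasts 1/12 s, in which the tool goes at most 41.7 mm and 7.16 degrees, less where a joint would pass 70% of its speed; a pose out of reach is approached as far as the arm can. A call with a number of a shift or a turn outside -1 to 1 is refused whole. A call with a gripper value outside its range is refused whole. The fingers move at their own pace and stop on an object; "force" is the grip in N (left out, the last holds). Time passes only in rows, so rows that do not move let the fingers close. It gives the time, the measured TCP pose, the force and the opening at its end, in the units of the state.
- bot.get_obs(): the state, without advancing time (a new reading comes with each control period).
- imaging.read_camera(name): name is "scene" or "top" or "wrist"; returns a dict with "image" (480x640x3 uint8, red, green, blue), "fx", "fy", "cx", "cy" (pixels), "view" (4x4, takes a point from world to camera coordinates); the wrist camera has in their place "mount" (4x4, takes a point from camera to tool coordinates, whose origin is the TCP and whose axes are the tool frame's). Camera axes: x right, y down, z forward; pixel columns grow to the right and rows downward; lengths in m; the calibration is good to about 2 mm. The wrist camera is an equidistant fisheye: a pixel r from the principal point sees the ray r / f radians off the axis. A picture is of the moment at which its call begins: read the wrist's pose just before it. There is no depth.
- bot.hand_in(): hands the job in, once; it reports no verdict.
Trained networks look in a picture, given as the dict that the camera call returned (one of the last four; its "shot" number tells which), for a name from the list of things; names that differ only in an ending like _2 or _b are one class to them, and where a whole thing is asked for, a point or a joint stands for the part that bears it (a point fixed in the world has none). Each returns a list of dicts, best first, with "score" (0 to 1); they miss things now and then, are a little off and sometimes report something else, mostly with a low value. They report only what shows in the picture. A call takes as long as a camera call. They do not tell look-alikes from the thing itself.
- nets.spot_in(picture, name): "rect" ([left, top, right, bottom] in pixels, round what is visible of it).
- nets.outline_of(picture, name): "region" (480x640 bool, what is visible of it) and "rect" ([left, top, right, bottom] in pixels, round what is visible of it).
- nets.spot_point(picture, name): "location" ([column, row] in pixels: a listed point, or the origin of a listed thing).
The state is a dict: "t": time; "q": joint angles; "joint_vel": joint speeds; "joint_torque": joint torques, N m; "eef_pos": TCP position; "tool_rot": TCP orientation; "contact_force": force on the tool from outside, world axes, zero at the start; "torque": the same for the moment, N m; "gripper_width": opening from 0.0 (shut) to 1.0 (fully open).
Only numpy, scipy, OpenCV 4.12 (cv2) and the standard library are available. Lean on these libraries where they do the work, as an engineer would, in place of code of your own. Each camera call takes 0.05 s, during which the arm holds its last target.

## Working session

There is one attempt and no reset: what is moved stays moved. The work goes in short steps, Python scripts to look and compute and a tool call to move; the robot and the scene stay as the last step left them, time stands still between calls to the robot, and variables do not carry over. Pictures are saved under pics/ and viewed, and the job is handed in when it is done.

Besides the shell and the picture viewer there is one more tool, called after "Emit:" as name(argument=value, ...) on one line, values as JSON. apply_moves: Moves the arm, as the interface text tells. Scaled input: -1 to 1 covers 120 mm each way for a shift and 4 degrees each way for a turn. Its arguments: {"type":"object","properties":{"moves":{"type":"string"},"force":{"type":"number"}},"required":["moves"]}

```bash
mkdir -p pics; ls; cat > h.py <<'E'
import numpy as np, cv2
from station import bot, imaging, nets
def save(p,n,s=1): cv2.imwrite('pics/'+n,cv2.cvtColor(p['image'],cv2.COLOR_RGB2BGR))
def ray(p,uv):
    V=np.array(p['view']);R=V[:3,:3];t=V[:3,3]
    d=np.array([(uv[0]-p['cx'])/p['fx'],(uv[1]-p['cy'])/p['fy'],1.])
    return -R.T@t, R.T@d
def atz(p,uv,z):
    c,d=ray(p,uv); return c+d*(z-c[2])/d[2]
def proj(p,X):
    V=np.array(p['view']);c=V[:3,:3]@np.array(X)+V[:3,3]
    return np.array([p['fx']*c[0]/c[2]+p['cx'],p['fy']*c[1]/c[2]+p['cy']])
E
python3 - <<'E'
from h import *
print(bot.get_obs())
a=imaging.read_camera('scene');b=imaging.read_camera('top')
save(a,'scene0.png');save(b,'top0.png')
for n,p in(('scene',a),('top',b)):
    print(n,p['fx'],p['fy'],p['cx'],p['cy'],np.round(p['view'],3).tolist())
    for k in ['fixture','flat_jaw','round_jaw','carriage','plate','blade','stand','loupe','quartz_movement','tin']:
        print(k,[(np.round(r['rect']).tolist(),round(r['score'],2)) for r in nets.spot_in(p,k)][:4],[(np.round(r['location']).tolist(),round(r['score'],2)) for r in nets.spot_point(p,k)][:4])
    for k in ['nest','mouth','tip']:
        print(k,[(np.round(r['location'],1).tolist(),round(r['score'],2)) for r in nets.spot_point(p,k)][:4])
E
```

```text
pics
{'t': 0.0, 'q': array([ 1.05589223,  0.477787  ,  0.0223621 ,  1.5564554 , -0.01149698,
        1.10932543, -0.08309255]), 'joint_vel': array([-4.15957658e-04,  5.00862880e-04,  2.67512306e-04,  1.37686658e-03,
       -9.24521910e-05,  1.09739440e-03,  2.13764865e-03]), 'joint_torque': array([ 5.14277672e-04, -5.96448576e+01,  1.60779074e+00, -2.81194103e+01,
        1.23992699e-02,  9.48830915e-03,  7.23557918e-06]), 'eef_pos': array([ 0.26681521, -0.61937265,  0.23033328]), 'tool_rot': array([-4.43143770e-04,  8.35369593e-01, -5.49687903e-01, -8.10053426e-04]), 'contact_force': array([ 0.17140472, -0.55648193,  0.18169628]), 'torque': array([-6.20389031e-03, -1.38702794e-02, -4.54954484e-05]), 'gripper_width': 0.9992272122146184}
scene 558.3725969862858 558.3725969862858 316.5367136786654 233.84648217129632 [[-0.74, 0.673, -0.012, 0.379], [0.547, 0.591, -0.593, -0.307], [-0.392, -0.445, -0.805, 1.31], [0.0, 0.0, 0.0, 1.0]]
fixture [([241.0, 188.0, 329.0, 269.0], 0.92), ([282.0, 348.0, 322.0, 391.0], 0.53)] [([281.0, 236.0], 0.56)]
flat_jaw [([200.0, 125.0, 230.0, 163.0], 0.74)
[... 1681 characters left out ...]
late [([351.0, 236.0, 365.0, 262.0], 0.76)] [([360.0, 250.0], 0.68), ([419.0, 159.0], 0.23)]
blade [([188.0, 291.0, 211.0, 312.0], 0.75), ([129.0, 262.0, 155.0, 320.0], 0.62), ([212.0, 362.0, 271.0, 406.0], 0.59)] [([131.0, 261.0], 0.96), ([213.0, 306.0], 0.88), ([216.0, 367.0], 0.81)]
stand [([172.0, 278.0, 236.0, 332.0], 0.67)] [([210.0, 306.0], 0.72), ([419.0, 157.0], 0.55)]
loupe [] [([324.0, 368.0], 0.57)]
quartz_movement [([209.0, 160.0, 244.0, 194.0], 0.91)] [([355.0, 248.0], 0.55)]
tin [([399.0, 141.0, 436.0, 173.0], 0.97)] [([419.0, 160.0], 0.79)]
nest [([371.0, 250.8], 0.85)]
mouth [([359.9, 247.7], 0.45), ([494.1, 261.8], 0.32)]
tip [([214.2, 370.8], 0.87), ([133.8, 256.9], 0.86)]
```

View pics/scene0.png

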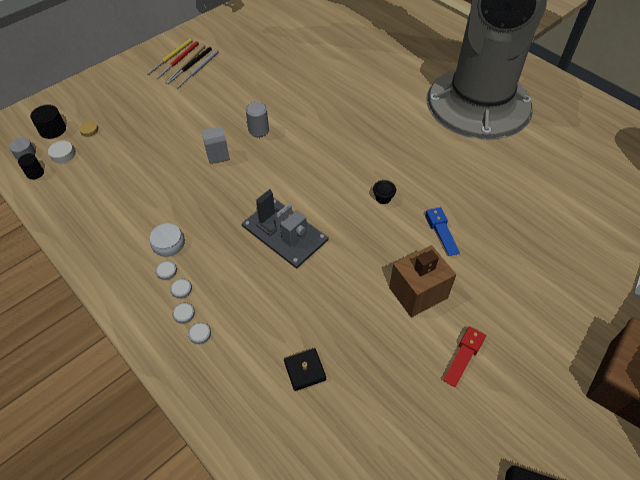

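View pics/top0.png

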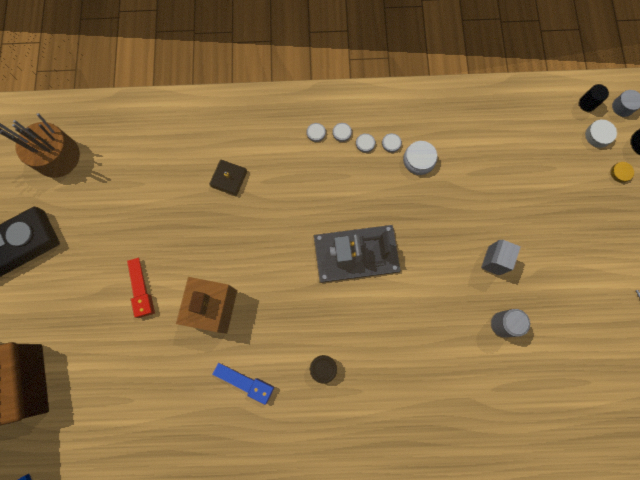

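```bash
python3 - <<'E'
import cv2
a=cv2.imread('pics/scene0.png');b=cv2.imread('pics/top0.png')
cv2.imwrite('pics/cropA.png',cv2.resize(a[100:280,180:340],(800,600*180*160//160//180 if 0 else 600),interpolation=cv2.INTER_CUBIC)[:,:])
cv2.imwrite('pics/cropB.png',cv2.resize(b[200:350,300:540],(800,500),interpolation=cv2.INTER_CUBIC))
cv2.imwrite('pics/cropC.png',cv2.resize(b[250:350,110:270],(800,500),interpolation=cv2.INTER_CUBIC))
E
```

```text
(no output)
```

The scene picture shows the fixture at (285,228), flat jaw at (216,145) and the stand with the feeler at (423,278). The top picture has them at (357,253), (500,258) and (207,305).

View pics/cropA.png

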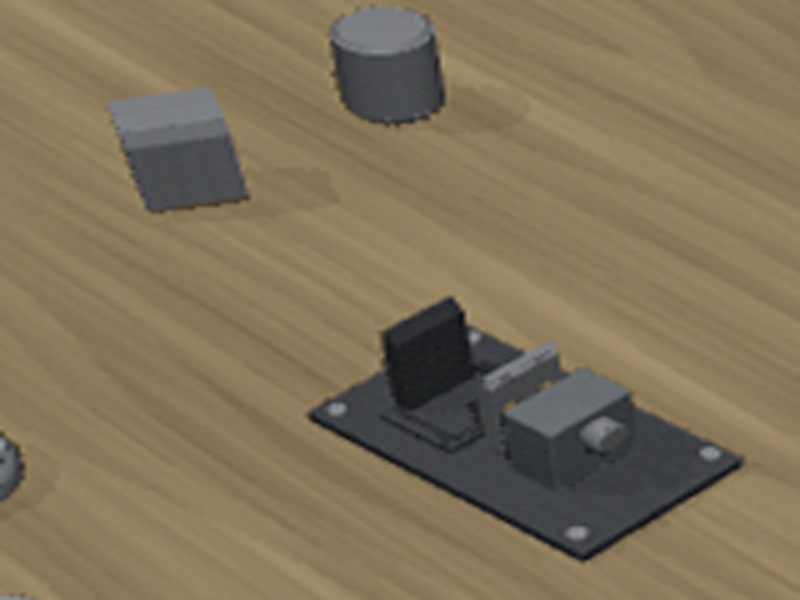

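View pics/cropB.png

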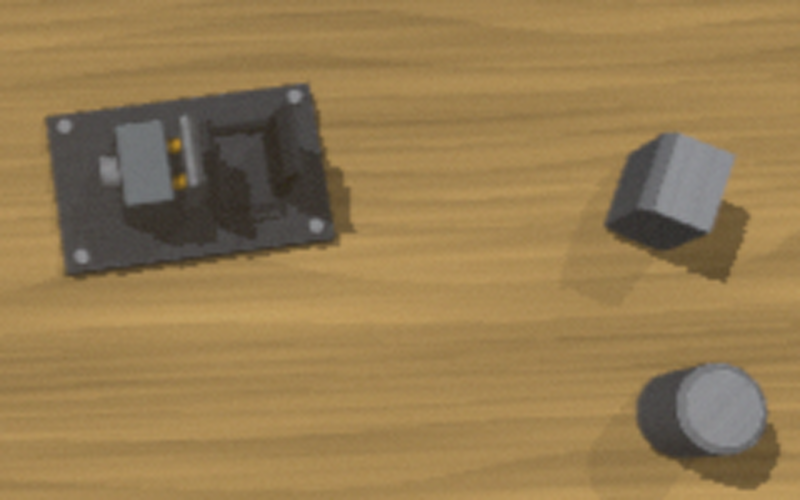

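View pics/cropC.png

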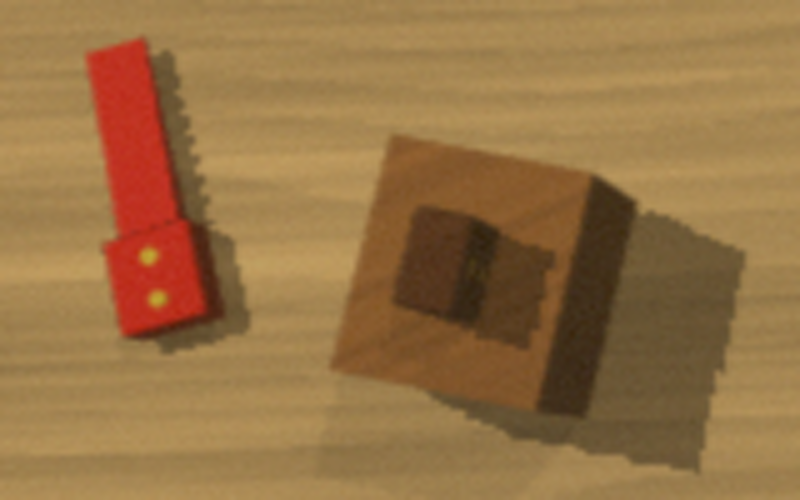

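```bash
python3 - <<'E'
import cv2
a=cv2.imread('pics/scene0.png');b=cv2.imread('pics/top0.png')
def c(im,x,y,w,h,s,n): cv2.imwrite('pics/'+n,cv2.resize(im[y:y+h,x:x+w],(w*s,h*s),interpolation=cv2.INTER_CUBIC))
c(b,475,230,60,55,10,'z_jt.png'); c(a,190,115,60,55,10,'z_js.png')
c(b,310,218,96,70,8,'z_ft.png'); c(a,236,184,96,88,7,'z_fs.png')
c(b,170,270,72,66,9,'z_st.png'); c(a,386,240,78,80,7,'z_ss.png')
E
```

```text
(no output)
```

View pics/z_jt.png

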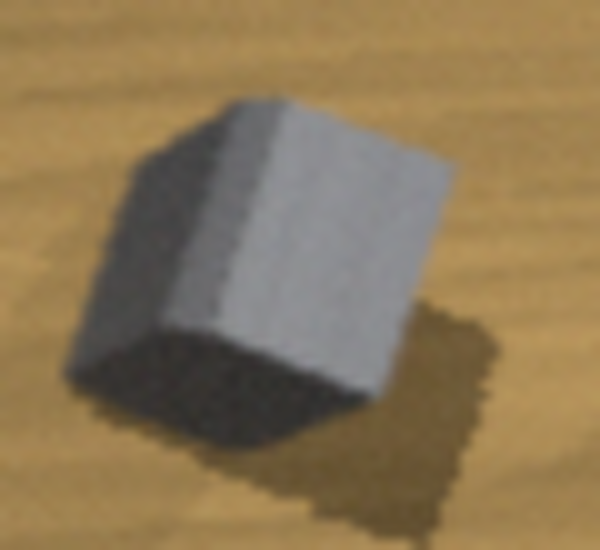

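View pics/z_js.png

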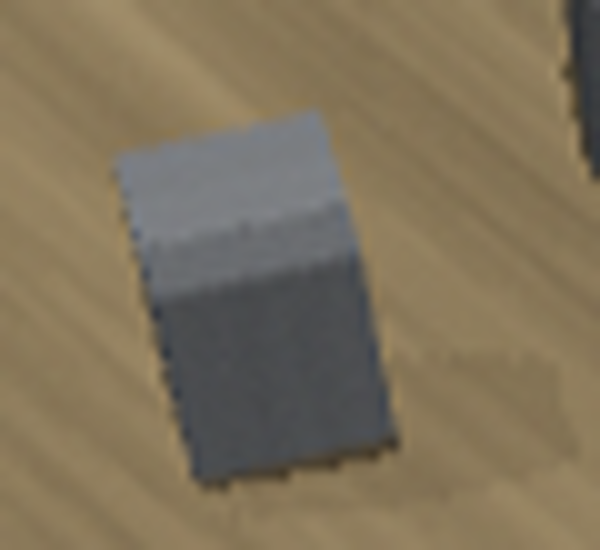

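View pics/z_ft.png

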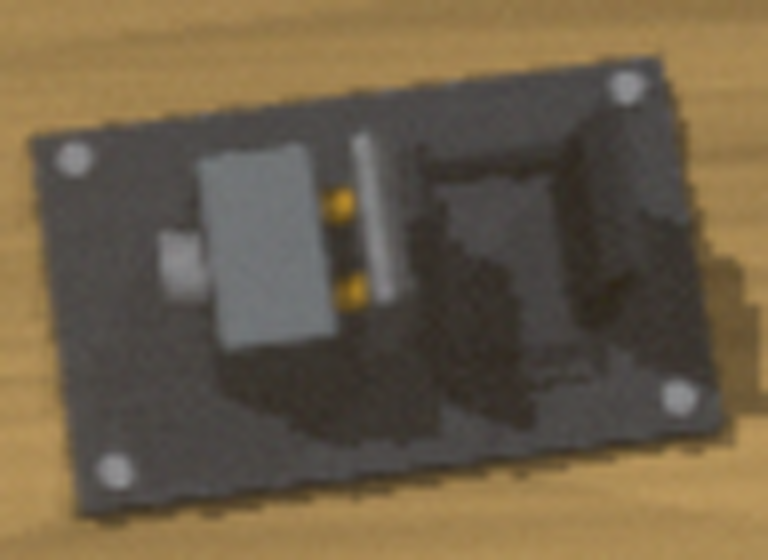

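View pics/z_fs.png

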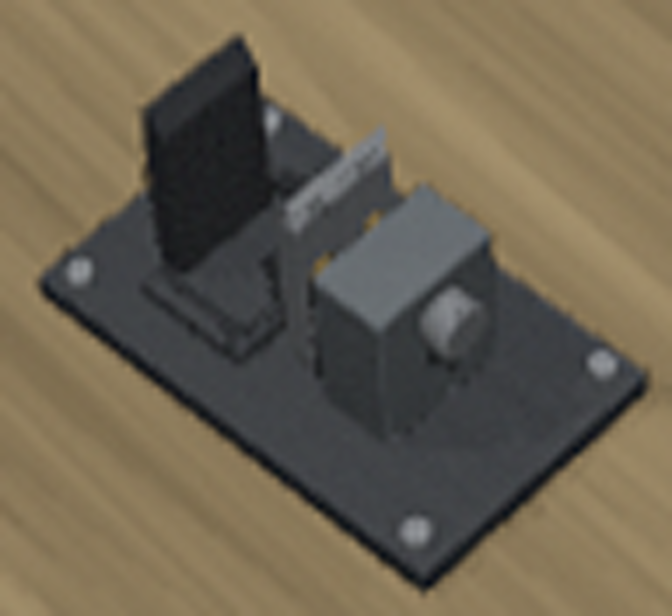

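View pics/z_st.png

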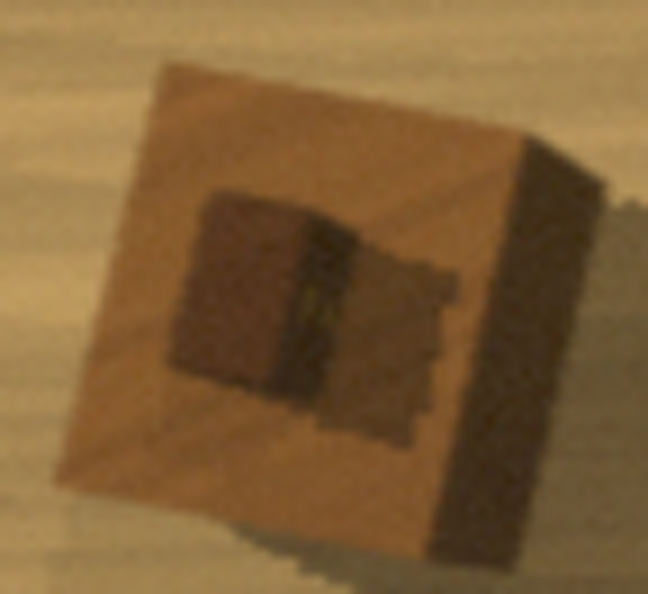

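View pics/z_ss.png

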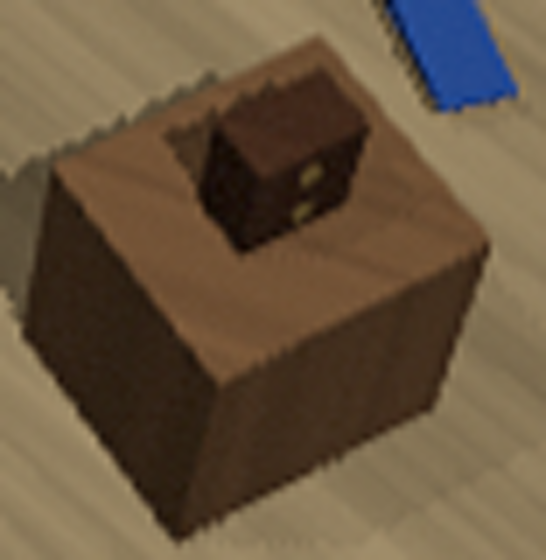

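```bash
cat > fit.py <<'E'
from h import *
from scipy.optimize import least_squares
def fit(P,obs,x0,nextra=0):
    # obs: list of (cam,(u,v),local fn(extra)->xyz)
    def res(p,pr=False):
        c,s=np.cos(p[2]),np.sin(p[2]);o=[]
        for cam,uv,L in obs:
            l=L(p[3:]) if callable(L) else L
            X=[p[0]+c*l[0]-s*l[1],p[1]+s*l[0]+c*l[1],l[2]]
            o.append(proj(P[cam],X)-uv)
        return np.array(o).ravel()
    r=least_squares(res,list(x0)+[0]*nextra,loss='soft_l1',f_scale=0.7)
    return r.x,res(r.x).reshape(-1,2)
E
cat > f1.py <<'E'
from fit import *
P={'t':imaging.read_camera('top'),'s':imaging.read_camera('scene')}
def T(ox,oy,s): return lambda X,Y:np.array([(X+.5)/s-.5+ox,(Y+.5)/s-.5+oy])
def show(n,r):
    x,e=r; print(n,np.round(x[:2],4),'yaw',round(np.degrees(x[2]),2),np.round(x[3:],4));print(np.round(e,1).tolist())
t=T(310,218,8);s=T(236,184,7)
def K(X,Y,Z):return (X,Y,Z)
fo=[('t',t(33,137),K(.045,.075,.01)),('t',t(660,58),K(.045,-.075,.01)),('t',t(728,425),K(-.045,-.075,.01)),('t',t(82,508),K(-.045,.075,.01)),
('s',s(42,280),K(.045,-.075,.01)),('s',s(425,575),K(.045,.075,.01)),('s',s(645,375),K(-.045,.075,.01))]
for u,x,y in [((198,160),1,1),((305,147),1,-1),((335,332),-1,-1),((222,348),-1,1)]:
    fo.append(('t',t(*u),lambda e,x=x,y=y:(x*.022,e[0]+y*.013,.065)))
for u,x,y in [((318,280),1,-1),((380,330),1,1),((430,185),-1,-1),((492,240),-1,1)]:
    fo.append(('s',s(*u),lambda e,x=x,y=y:(x*.022,e[0]+y*.013,.065)))
show('fix',fit(P,fo,[.5,-.07,.1],1))
t=T(475,230,10);s=T(190,115,10)
jo=[('t',t(285,100),K(.022,.018,.072)),('t',t(218,322),K(-.022,.018,.072)),('t',t(455,165),K(.022,-.013,.072)),('t',t(382,398),K(-.022,-.013,.072)),('t',t(232,103),K(.022,.023,.064)),('t',t(163,325),K(-.022,.023,.064)),('t',t(140,162),K(.022,.023,.01)),('t',t(68,378),K(-.022,.023,.01)),
('s',s(118,152),K(.022,-.013,.072)),('s',s(322,112),K(-.022,-.013,.072)),('s',s(145,245),K(.022,.018,.072)),('s',s(345,205),K(-.022,.018,.072)),('s',s(157,300),K(.022,.023,.064)),('s',s(357,252),K(-.022,.023,.064)),('s',s(205,478),K(.022,.023,.01)),('s',s(398,440),K(-.022,.023,.01))]
show('jaw',fit(P,jo,[.5,-.35,-.3]))
show('jaw t',fit(P,jo[:8],[.5,-.35,-.3]));show('jaw s',fit(P,jo[8:],[.5,-.35,-.3]))
t=T(170,270,9);s=T(386,240,7)
so=[('t',t(165,65),K(.04,.035,.08)),('t',t(525,135),K(.04,-.035,.08)),('t',t(428,560),K(-.04,-.035,.08)),('t',t(55,487),K(-.04,.035,.08)),
('s',s(222,382),K(.04,.035,.08)),('s',s(55,160),K(.04,-.035,.08)),('s',s(320,38),K(-.04,-.035,.08)),('s',s(490,245),K(-.04,.035,.08))]
show('stand',fit(P,so,[.5,.2,-.2]))
bo=[('t',t(205,195),K(.016,.01,.116)),('t',t(308,212),K(.016,-.01,.116)),('t',t(272,390),K(-.016,-.01,.116)),('t',t(168,362),K(-.016,.01,.116)),
('s',s(262,178),K(.016,.01,.116)),('s',s(215,128),K(.016,-.01,.116)),('s',s(325,70),K(-.016,-.01,.116)),('s',s(368,128),K(-.016,.01,.116))]
show('handle',fit(P,bo,[.5,.2,-.2]))
E
python3 f1.py
python3 - <<'E'
from h import *
for c in ['top','scene']:
    p=imaging.read_camera(c)
    for k,z in [('round_jaw',0),('loupe',0),('tin',0),('quartz_movement',0),('nest',.01),('mouth',.074)]:
        print(c,k,[np.round(atz(p,r['location'],z),3).tolist() for r in nets.spot_point(p,k)[:2]])
E
```

```text
fix [ 0.5803 -0.0186] yaw 5.25 [0.0281]
[[-0.2, -0.1], [0.8, -0.5], [0.3, 0.7], [-0.1, 1.0], [-0.8, 0.0], [-0.2, 1.0], [0.8, 0.3], [-0.7, -0.3], [0.7, -0.6], [0.6, 0.9], [-0.2, 0.9], [-1.1, 0.5], [0.3, 0.9], [-0.5, 0.1], [0.8, -0.4]]
jaw [ 0.5534 -0.2746] yaw -24.42 []
[[0.4, 0.1], [-0.6, 1.2], [0.8, 0.2], [0.5, 0.4], [1.2, -0.2], [0.4, 0.7], [-0.2, 0.5], [-0.3, 0.6], [-0.6, 1.2], [-0.2, 0.5], [-0.4, 1.9], [0.6, 1.1], [-0.5, 0.9], [0.5, 0.8], [-0.9, 1.3], [-0.0, 0.4]]
jaw t [ 0.5542 -0.2742] yaw -24.41 []
[[0.1, -0.3], [-0.9, 0.8], [0.5, -0.2], [0.2, -0.0], [0.9, -0.7], [0.1, 0.2], [-0.5, 0.1], [-0.6, 0.2]]
jaw s [ 0.5511 -0.2766] yaw -25.49 []
[[-0.2, 0.0], [0.2, -0.4], [-0.3, 0.8], [0.8, 0.2], [-0.4, -0.3], [0.6, -0.0], [-0.8, 0.2], [0.1, -0.5]]
stand [0.49   0.2472] yaw -13.19 []
[[0.2, -0.1], [0.6, -0.1], [-0.1, 0.5], [0.1, 0.4], [-0.3, 0.8], [-0.4, 1.4], [0.2, -0.2], [0.7, -0.1]]
handle [0.4906 0.2477] yaw -12.51 []
[[0.1, -0.6], [0.8, -0.3], [0.1, -0.1], [-0.7, 0.8], [0.3, 1.2], [-0.3, -0.6], [-0.2, -0.4], [1.0, 0.0]]
top round_jaw [[0.438, -0.27, 0.0]]
top loupe [[0.378, 0.053, 0.0]]
top tin [[0.761, -0.155, 0.0]]
top quartz_movement [[0.743, 0.218, 0.0]]
top nest [[0.578, -0.047, 0.01]]
top mouth [[0.578, -0.025, 0.074], [0.572, -0.037, 0.074]]
scene round_jaw [[0.437, -0.267, -0.0]]
scene loupe [[0.378, 0.053, 0.0]]
scene tin [[0.76, -0.155, -0.0]]
scene quartz_movement [[0.74, 0.219, 0.0]]
scene nest [[0.593, -0.05, 0.01]]
scene mouth [[0.587, -0.02, 0.074], [0.776, -0.098, 0.074]]
```

Emit:
apply_moves(moves="-1 -0.144 -0.28 0.02 0 0 0;-1 -0.144 -0.28 0.02 0 0 0;-1 -0.144 -0.28 0.02 0 0 0;-1 -0.144 -0.28 0.02 0 0 0;-1 -0.144 -0.28 0.02 0 0 0;-1 -0.144 -0.28 0.02 0 0 0;-1 -0.144 -0.28 0.02 0 0 0;-1 -0.144 -0.28 0.02 0 0 0;-1 -0.144 -0.28 0.02 0 0 0;-1 -0.144 -0.28 0.02 0 0 0;-1 -0.144 -0.28 0.02 0 0 0;-1 -0.144 -0.28 0.02 0 0 0", force=60)

```text
t: 4.2
eef_pos: [0.5563, -0.2685, 0.2026]
tool_rot: [0.0, 0.835, -0.55, 0.0]
contact_force: [0.3, 0.1, 0.4]
gripper_width: 0.999
```

Emit:
apply_moves(moves="-1 0 0 0 0 0 -1;-1 0 0 0 0 0 -1;-1 0 0 0 0 0 -1;-1 0 0 0 0 0 -1;-1 0 0 0 0 0 -1;-1 0 0 0 0 0 -1;-1 0 0 0 0 0 -1;-1 0 0 0 0 0 -1;-1 0 0 0 0 0 -1;-1 0 0 0 0 0 -1;-1 0 0 0 0 0 -0.57;-1 0 0 0 0 0 0")

```text
t: 5.2
eef_pos: [0.5553, -0.2701, 0.2025]
tool_rot: [-0.0, 0.978, -0.211, 0.0]
contact_force: [-0.1, -0.2, 0.3]
gripper_width: 0.996
```

```bash
cat >> h.py <<'E'
from scipy.spatial.transform import Rotation as Ro
def pose():
    o=bot.get_obs();q=np.array(o['tool_rot']);R=Ro.from_quat(q[[1,2,3,0]]).as_matrix()
    return np.array(o['eef_pos']),R,o
def head(): 
    p,R,o=pose(); return np.degrees(np.arctan2(R[1,0],R[0,0]))
def st():
    p,R,o=pose()
    print('t',round(o['t'],2),'p',np.round(p,4),'head',round(np.degrees(np.arctan2(R[1,0],R[0,0])),2),'tilt',np.round(R[:,2],3),'F',np.round(o['contact_force'],2),'T',np.round(o['torque'],2),'w',round(o['gripper_width'],4),'q',np.round(o['q'],2))
def wrist(n=None):
    p,R,o=pose();w=imaging.read_camera('wrist');w['p']=p;w['R']=R
    if n: save(w,n)
    return w
def wproj(w,X):
    M=np.array(w['mount']);T=w['R'].T@(np.array(X)-w['p']);c=M[:3,:3].T@(T-M[:3,3])
    th=np.arctan2(np.hypot(c[0],c[1]),c[2]);ph=np.arctan2(c[1],c[0]);r=th*w['fx']
    return np.array([w['cx']+r*np.cos(ph),w['cy']+r*np.sin(ph)])
def plan(target,hd=None):
    """shift needed in tool axes, normalised units (1=120mm); turn units"""
    p,R,o=pose();d=R.T@(np.array(target)-p)/.12
    print('units',np.round(d,3), 'turn rz units', None if hd is None else round(-(((hd-head())+180)%360-180)/4,3))
E
python3 - <<'E'
from h import *
st();w=wrist('w1.png');print(w['fx'],w['cx'],w['cy'],np.round(w['mount'],3))
E
```

```text
t 5.2 p [ 0.5553 -0.2701  0.2025] head -24.35 tilt [ 0. -0. -1.] F [-0.1  -0.24  0.34] T [-0.01  0.01  0.03] w 0.9956 q [ 0.56  0.43 -0.27  1.71  0.13  1.02 -0.18]
371.64829954431775 321.9056012178324 241.27323386422353 [[ 1.     0.001 -0.001 -0.001]
 [-0.001  0.954  0.301 -0.076]
 [ 0.001 -0.301  0.954 -0.142]
 [ 0.     0.     0.     1.   ]]
```

View pics/w1.png

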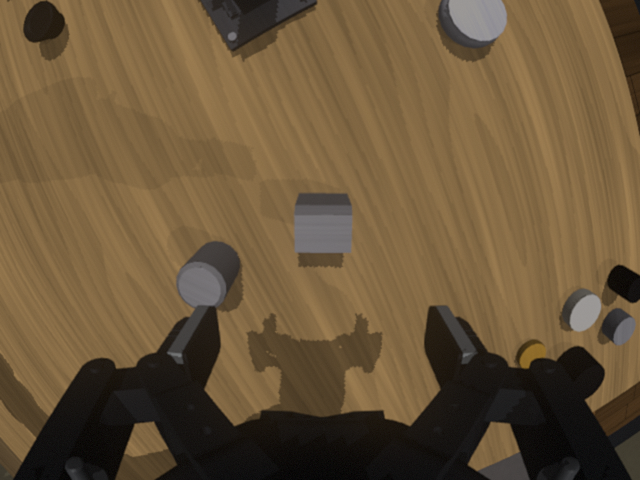

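```bash
python3 - <<'E'
import cv2
b=cv2.imread('pics/w1.png')
cv2.imwrite('pics/w1z.png',cv2.resize(b[185:265,285:365],(800,800)[:2],interpolation=cv2.INTER_CUBIC)[:600])
cv2.imwrite('pics/w1z.png',cv2.resize(b[185:260,285:365],(640,600),interpolation=cv2.INTER_CUBIC))
E
```

```text
(no output)
```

View pics/w1z.png

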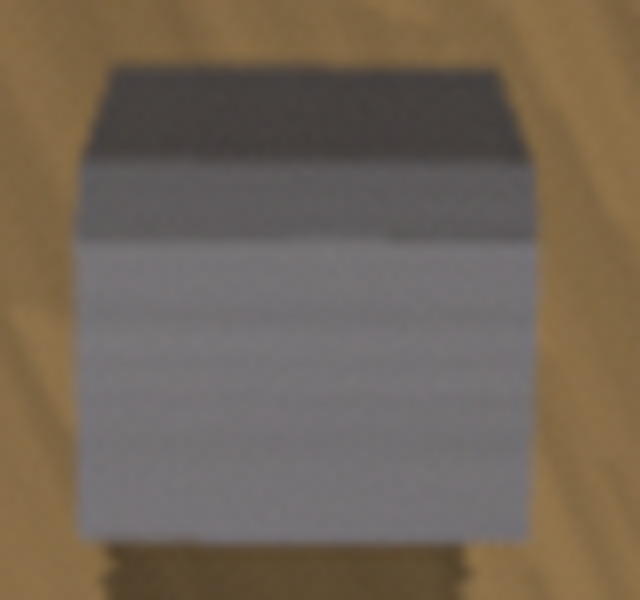

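```bash
cat >> fit.py <<'E'
def fitw(w,obs,x0,nextra=0):
    def res(p):
        c,s=np.cos(p[2]),np.sin(p[2]);o=[]
        for uv,L in obs:
            l=L(p[3:]) if callable(L) else L
            o.append(wproj(w,[p[0]+c*l[0]-s*l[1],p[1]+s*l[0]+c*l[1],l[2]])-uv)
        return np.array(o).ravel()
    r=least_squares(res,list(x0)+[0]*nextra,loss='soft_l1',f_scale=0.7)
    return r.x,res(r.x).reshape(-1,2)
E
cat > wj.py <<'E'
from fit import *
w=wrist()
def Z(X,Y): return np.array([(X+.5)/8-.5+285,(Y+.5)/8-.5+185])
o=[(Z(80,542),(-.022,-.013,.072)),(Z(530,542),(.022,-.013,.072)),(Z(78,240),(-.022,.018,.072)),(Z(538,240),(.022,.018,.072)),(Z(83,158),(-.022,.023,.064)),(Z(533,160),(.022,.023,.064)),(Z(112,66),(-.022,.023,.01)),(Z(500,68),(.022,.023,.01))]
x,e=fitw(w,o,[.5534,-.2746,-.426]);print(np.round(x,4),np.degrees(x[2]));print(np.round(e,1).tolist())
j=x;h=x[2];c,s=np.cos(h),np.sin(h)
plan([x[0]-s*.005,x[1]+c*.005,.025],np.degrees(h)) 
E
python3 wj.py
```

```text
[ 0.5521 -0.2756 -0.4305] -24.664351904737302
[[-0.0, 0.1], [0.2, 0.3], [-0.5, -1.0], [0.3, -0.7], [-0.4, 0.6], [0.3, 0.6], [0.2, -0.1], [-0.1, -0.1]]
units [-0.005  0.011  1.479] turn rz units 0.04
```

Emit:
apply_moves(moves="-1 -0.005 0.011 0.2 0 0 0.04;-1 0 0 0.2 0 0 0;-1 0 0 0.2 0 0 0;-1 0 0 0.2 0 0 0;-1 0 0 0.2 0 0 0;-1 0 0 0.2 0 0 0;-1 0 0 0.2 0 0 0;-1 0 0 0.104 0 0 0;-0.2 0 0 0 0 0 0;0.2 0 0 0 0 0 0;0.4 0 0 0 0 0 0;0.4 0 0 0 0 0 0", force=60)

```text
t: 6.3
eef_pos: [0.5557, -0.2714, 0.0239]
tool_rot: [0.0, 0.977, -0.213, 0.002]
contact_force: [1.5, -0.3, -5.9]
gripper_width: 0.507
```

Emit:
apply_moves(moves="0.5 0 0 0 0 0 0;0.5 0 0 0 0 0 0;0.5 0 0 0 0 0 0;0.5 0 0 0 0 0 0;0.5 0 0 0 0 0 0", force=60)

```text
t: 6.72
eef_pos: [0.5557, -0.2714, 0.0239]
tool_rot: [0.0, 0.977, -0.213, 0.002]
contact_force: [-1.0, -0.2, 6.8]
gripper_width: 0.506
```

```bash
python3 - <<'E'
from h import *
st();w=wrist('w2.png')
E
```

```text
t 6.72 p [ 0.5557 -0.2714  0.0239] head -24.58 tilt [ 0.003 -0.001 -1.   ] F [-1.02 -0.17  6.77] T [0.07 0.18 0.03] w 0.5056 q [ 0.52  0.65 -0.23  1.83  0.22  0.69 -0.26]
```

View pics/w2.png

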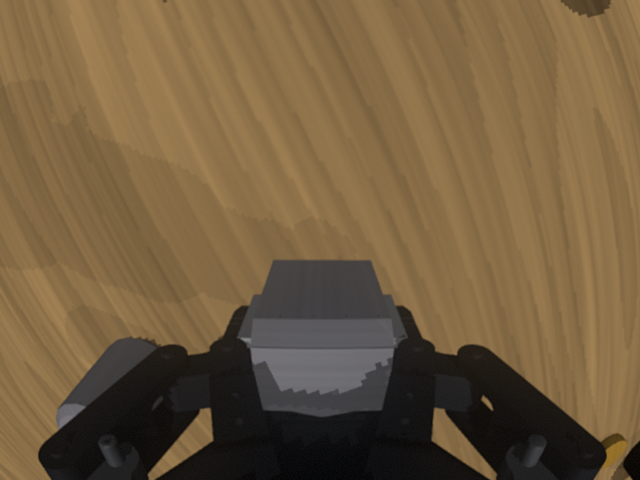

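Emit:
apply_moves(moves="0.5 0 0 -0.1 0 0 0;0.5 0 0 -0.2 0 0 0;0.5 0 0 -0.2 0 0 -1;0.5 0 0 -0.2 0 0 -1;0.5 0 0 -0.2 0 0 -1;0.5 0 0 -0.2 0 0 -1;0.5 0 0 -0.2 0 0 -1;0.5 0 0 -0.17 0 0 -1;0.5 0 0 0 0 0 -1;0.5 0 0 0 0 0 -0.46", force=60)

```text
t: 7.6
eef_pos: [0.554, -0.271, 0.2002]
tool_rot: [0.001, 0.999, 0.048, 0.001]
contact_force: [0.8, 1.0, -5.9]
gripper_width: 0.507
```

Emit:
apply_moves(moves="0.5 0.06 -0.233 0 0 0 0;0.5 0.06 -0.233 0 0 0 0;0.5 0.06 -0.233 0 0 0 0;0.5 0.06 -0.233 0 0 0 0;0.5 0.06 -0.233 0 0 0 0;0.5 0.06 -0.233 0 0 0 0;0.5 0 0 0 0 0 0;0.5 0 0 0 0 0 0")

```text
t: 8.27
eef_pos: [0.5811, -0.097, 0.1984]
tool_rot: [-0.0, 0.999, 0.048, -0.001]
contact_force: [0.1, -0.3, -5.2]
gripper_width: 0.507
```

```bash
python3 - <<'E'
from h import *
st();w=wrist('w3.png')
E
```

```text
t 8.27 p [ 0.5811 -0.097   0.1984] head 5.54 tilt [-0.001  0.001 -1.   ] F [ 0.09 -0.28 -5.18] T [-0.1   0.   -0.03] w 0.5068 q [ 0.41  0.41 -0.46  1.77  0.21  1.01 -0.03]
```

View pics/w3.png

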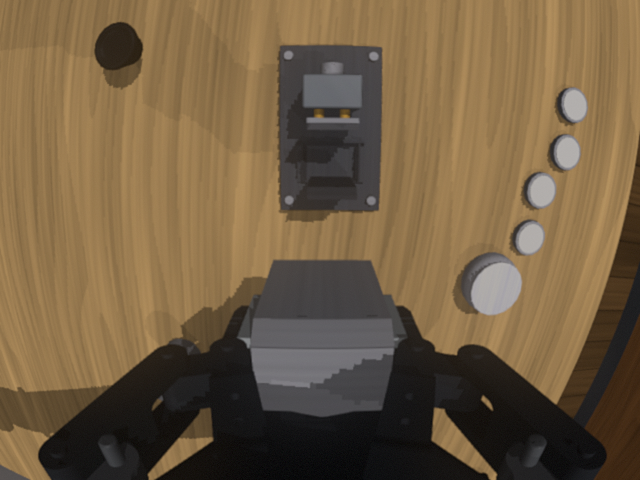

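The wrist view shows the jaw held at (322,330), with the fixture ahead: base corners about (279,46) to (380,212) and the nest near (327,165).

```bash
python3 - <<'E'
import cv2
b=cv2.imread('pics/w3.png')
g=cv2.convertScaleAbs(b,alpha=1.6,beta=10)
cv2.imwrite('pics/w3a.png',cv2.resize(g[38:138,270:390],(720,600),interpolation=cv2.INTER_CUBIC))
cv2.imwrite('pics/w3b.png',cv2.resize(g[118:218,270:390],(720,600),interpolation=cv2.INTER_CUBIC))
cv2.imwrite('pics/w3c.png',cv2.resize(g[250:350,240:410],(765,450),interpolation=cv2.INTER_CUBIC))
E
```

```text
(no output)
```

View pics/w3a.png

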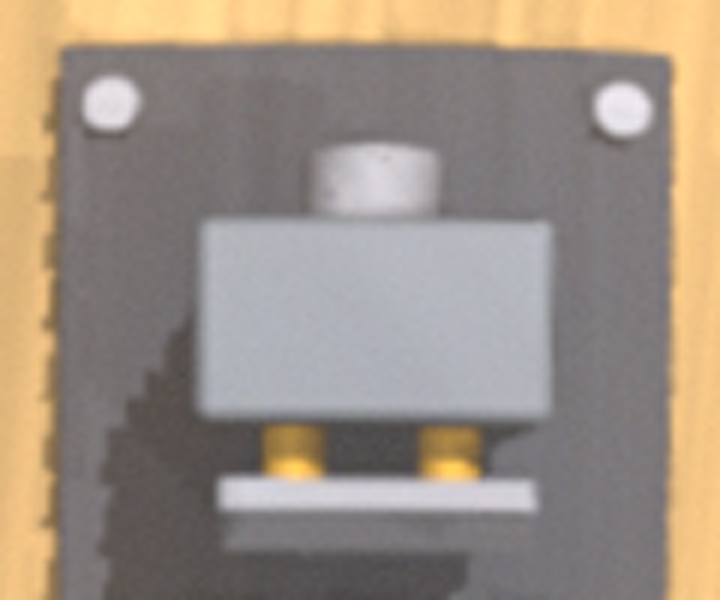

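View pics/w3b.png

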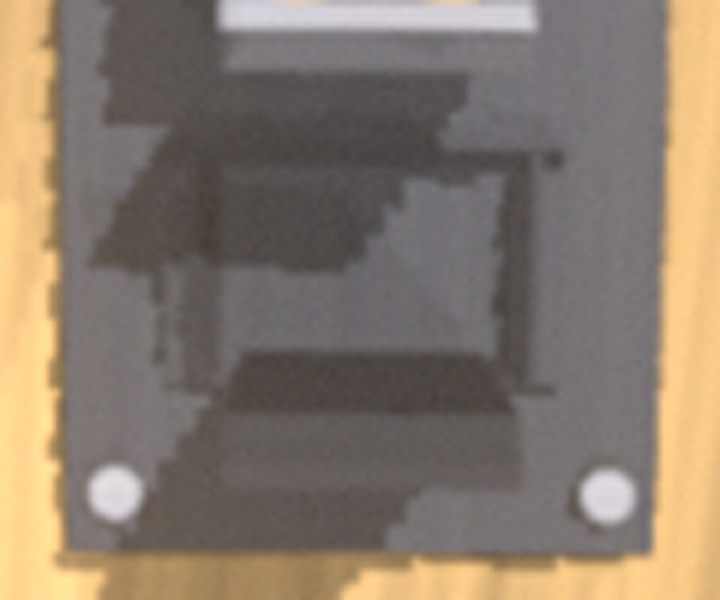

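View pics/w3c.png

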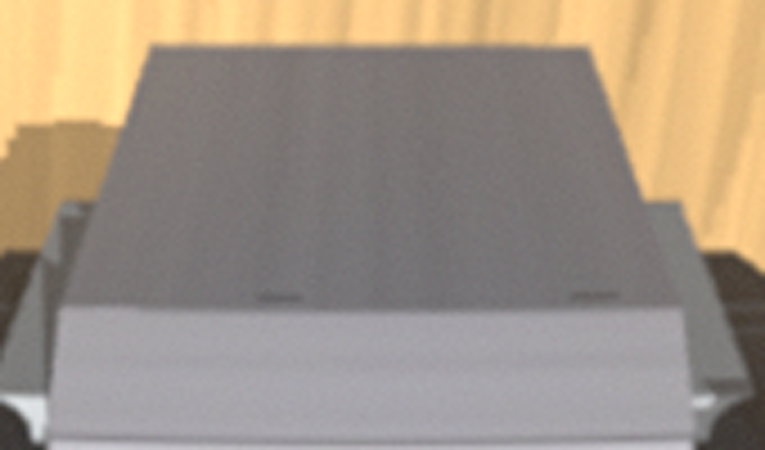

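```bash
cat > wf.py <<'E'
from fit import *
w=wrist()
def A(X,Y): return np.array([(X+.5)/6-.5+270,(Y+.5)/6-.5+38])
def B(X,Y): return np.array([(X+.5)/6-.5+270,(Y+.5)/6-.5+118])
def C(X,Y): return np.array([(X+.5)/4.5-.5+240,(Y+.5)/4.5-.5+250])
o=[(A(62,47),(-.045,.075,.01)),(A(670,57),(.045,.075,.01)),(B(65,552),(-.045,-.075,.01)),(B(650,552),(.045,-.075,.01))]
for u,x,y in [((200,222),-1,1),((552,222),1,1),((550,415),1,-1),((200,413),-1,-1)]:
    o.append((A(*u),lambda e,x=x,y=y:(x*.022,e[0]+y*.013,.065)))
for u,x,z in [((245,352),-1,.01),((490,352),1,.01),((228,412),-1,.07),((515,412),1,.07)]:
    o.append((B(*u),lambda e,x=x,z=z:(x*.018,e[1]-.0138,z)))
o+=[(B(220,168),lambda e:(-.0212,e[1]+.0138,.01)),(B(503,168),lambda e:(.0212,e[1]+.0138,.01))]
x,e=fitw(w,o,[.58,-.02,.09],2);print('fix',np.round(x,4),np.degrees(x[2]));print(np.round(e,1).tolist())
c,s=np.cos(x[2]),np.sin(x[2]);nest=np.array([x[0]-s*x[4],x[1]+c*x[4],.01]);print('nest',nest)
st()
# jaw in hand: params x,y,yaw + z
jo=[(C(150,45),(-.022,.023,.010)),(C(588,45),(.022,.023,.010)),(C(62,308),(-.022,.023,.064)),(C(683,308),(.022,.023,.064)),(C(48,437),(-.022,.018,.072)),(C(692,437),(.022,.018,.072))]
jo=[(u,(lambda e,l=l:(l[0],l[1],l[2]+e[0]))) for u,l in jo]
r=least_squares(lambda p:np.concatenate([wproj(w,[p[0]+np.cos(p[2])*L(p[3:])[0]-np.sin(p[2])*L(p[3:])[1],p[1]+np.sin(p[2])*L(p[3:])[0]+np.cos(p[2])*L(p[3:])[1],L(p[3:])[2]])-u for u,L in jo]),[w['p'][0],w['p'][1]-.005,.09,.175])
j=r.x;print('jaw',np.round(j,4),np.degrees(j[2]),'rms',np.round(r.fun,1))
yaw=j[2];off=np.array([j[0]-w['p'][0],j[1]-w['p'][1]]);cc,ss=np.cos(yaw),np.sin(yaw)
print('jaw off in jaw axes',cc*off[0]+ss*off[1],-ss*off[0]+cc*off[1],'z',j[3]-w['p'][2])
E
python3 wf.py
```

```text
fix [ 0.5789 -0.022   0.0908  0.0275 -0.0299] 5.20182281651244
[[-0.7, -0.5], [0.8, -1.0], [0.1, 0.5], [0.8, 1.0], [-1.1, -1.7], [0.8, -1.0], [0.9, 1.4], [-1.2, 1.1], [-0.5, -0.3], [-1.1, -0.0], [-0.5, 0.2], [0.6, 0.5], [-0.0, -0.4], [0.9, -0.0]]
nest [ 0.58159433 -0.05177207  0.01      ]
t 8.37 p [ 0.5809 -0.1008  0.1982] head 5.24 tilt [-0.002 -0.001 -1.   ] F [-0.44 -1.14 -5.81] T [0.02 0.02 0.02] w 0.5098 q [ 0.42  0.41 -0.45  1.77  0.21  1.01 -0.03]
jaw [ 0.5799 -0.1041  0.0964  0.1741] 5.523791740367808 rms [ 0.6  0.5  0.7  0.4 -0.6  0.8 -0.4  0.8 -0.5 -1.1  0.5 -1.1]
jaw off in jaw axes -0.0013777559325073253 -0.004572884078647666 z -0.02413615584779613
```

```bash
python3 - <<'E'
from h import *
st();w=wrist('w4.png');st()
a=cv2.imread('pics/w3.png').astype(float);b=cv2.imread('pics/w4.png')
print(cv2.phaseCorrelate(cv2.cvtColor(a.astype('uint8'),6).astype('float32')[40:220,270:390],cv2.cvtColor(b,6).astype('float32')[40:220,270:390]))
g=cv2.convertScaleAbs(b,alpha=1.6,beta=10)
cv2.imwrite('pics/w4a.png',cv2.resize(g[38:138,270:390],(720,600),interpolation=cv2.INTER_CUBIC))
cv2.imwrite('pics/w4b.png',cv2.resize(g[118:218,270:390],(720,600),interpolation=cv2.INTER_CUBIC))
E
```

```text
t 8.37 p [ 0.5809 -0.1008  0.1982] head 5.24 tilt [-0.002 -0.001 -1.   ] F [-0.44 -1.14 -5.81] T [0.02 0.02 0.02] w 0.5098 q [ 0.42  0.41 -0.45  1.77  0.21  1.01 -0.03]
t 8.42 p [ 0.5809 -0.1014  0.1981] head 5.17 tilt [-0.002 -0.001 -1.   ] F [-0.03  0.16 -5.24] T [-0.04  0.05  0.01] w 0.5095 q [ 0.42  0.41 -0.45  1.77  0.21  1.01 -0.03]
((0.3995663505168494, -4.726337426465804), 0.9356537233458625)
```

View pics/w4b.png

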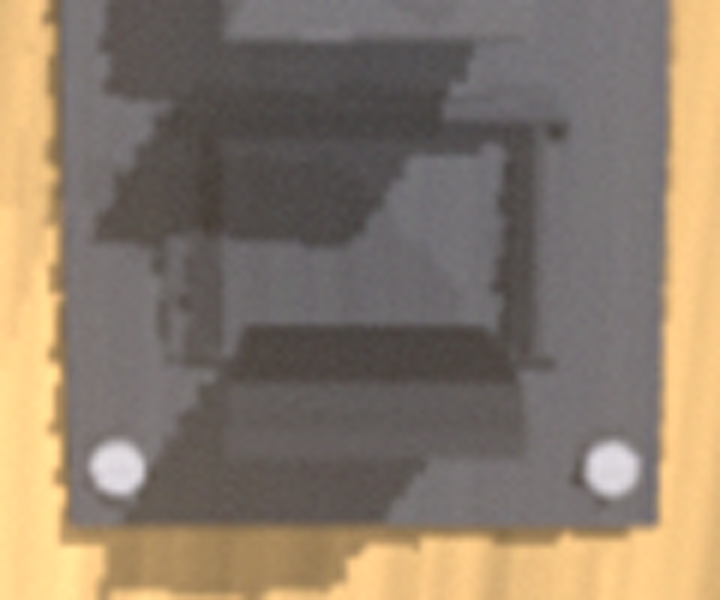

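View pics/w4a.png

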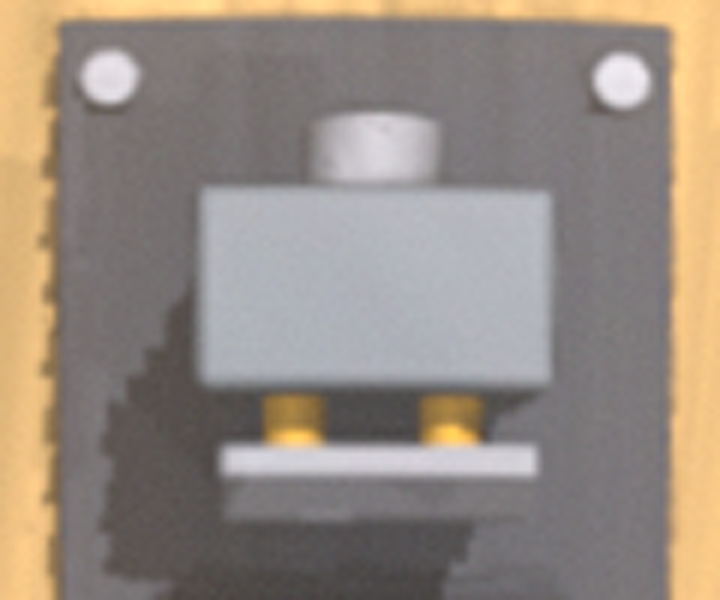

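```bash
sed -e "s/^w=wrist()/w=imaging.read_camera('wrist'); w['p'],w['R'],_=pose(); w['p']=np.array([.5809,-.1008,.1982])/" -e 's/(62,47)/(60,22)/;s/(670,57)/(670,28)/;s/(65,552)/(68,525)/;s/(650,552)/(660,525)/;s/(200,222)/(200,188)/;s/(552,222)/(552,192)/;s/(550,415)/(550,385)/;s/(200,413)/(200,383)/;s/(245,352)/(247,325)/;s/(490,352)/(490,327)/;s/(228,412)/(230,383)/;s/(515,412)/(515,383)/;s/(220,168)/(222,140)/;s/(503,168)/(505,142)/' wf.py > wf4.py
cat >> wf4.py <<'E'
def line(z,Y): 
    f=lambda y:wproj(w,[x[0]-s*y,x[1]+c*y,z])[1]-A(0,Y)[1]
    from scipy.optimize import brentq
    return brentq(f,-.05,.06)
for z,Y in [(.082,447),(.082,478),(.074,478)]: print('plate line',z,Y,line(z,Y)-x[4],'rel nest')
jt=nest[:2]-np.array([-ss*0,0]) 
print('target heading',np.degrees(x[2]))
E
python3 wf4.py
```

```text
fix [ 0.5792 -0.0193  0.0914  0.0271 -0.0303] 5.235107054373196
[[-0.5, -0.6], [0.6, -0.9], [0.1, 0.7], [-0.1, 0.8], [-1.1, -1.0], [0.9, -1.3], [1.1, 1.1], [-1.0, 1.1], [-0.4, 0.0], [-0.6, -0.2], [-0.3, 0.0], [1.2, 0.1], [-0.1, 0.1], [0.9, -0.1]]
nest [ 0.58191268 -0.04941025  0.01      ]
t 8.47 p [ 0.5811 -0.1016  0.1982] head 5.14 tilt [-0.001 -0.001 -1.   ] F [ 0.69 -0.59 -5.95] T [ 0.01  0.04 -0.02] w 0.5069 q [ 0.42  0.41 -0.45  1.77  0.21  1.01 -0.03]
jaw [ 0.5799 -0.1055  0.0919  0.174 ] 5.26676598917355 rms [ 0.5  0.4  0.7  0.4 -0.6  0.8 -0.4  0.8 -0.4 -1.1  0.5 -1.1]
jaw off in jaw axes -0.0013987698588933148 -0.0045732532373572565 z -0.024157491815627402
plate line 0.082 447 0.03644453927708461 rel nest
plate line 0.082 478 0.03284607577780269 rel nest
plate line 0.074 478 0.03307052065658419 rel nest
target heading 5.235107054373196
```

Emit:
apply_moves(moves="0.5 0.017 -0.158 0 0 0 -0.02;0.5 0.017 -0.158 0 0 0 0;0.5 0.017 -0.158 0 0 0 0;0.5 0 0 0 0 0 0;0.5 0 0 0.1 0 0 0;0.5 0 0 0.15 0 0 0;0.5 0 0 0.15 0 0 0;0.5 0 0 0.15 0 0 0;0.5 0 0 0.1 0 0 0;0.5 0 0 0 0 0 0;0.5 0 0 0 0 0 0;0.5 0 0 0 0 0 0")

```text
t: 9.47
eef_pos: [0.5834, -0.0432, 0.1212]
tool_rot: [0.0, 0.999, 0.046, 0.001]
contact_force: [0.1, -0.4, -5.7]
gripper_width: 0.509
```

```bash
python3 - <<'E'
from h import *
st();w=wrist('w5.png');st()
import pickle;pickle.dump({k:w[k] for k in('p','R')},open('w5.pkl','wb'))
E
```

```text
t 9.47 p [ 0.5834 -0.0432  0.1212] head 5.3 tilt [ 0.001 -0.    -1.   ] F [ 0.08 -0.37 -5.69] T [-0.02 -0.02  0.03] w 0.5087 q [ 0.31  0.49 -0.44  1.85  0.27  0.86 -0.18]
t 9.52 p [ 0.5836 -0.043   0.1215] head 5.32 tilt [ 0.002 -0.    -1.   ] F [-1.2   0.32 -4.98] T [ 0.03 -0.05 -0.03] w 0.506 q [ 0.31  0.49 -0.45  1.85  0.27  0.86 -0.18]
```

View pics/w5.png

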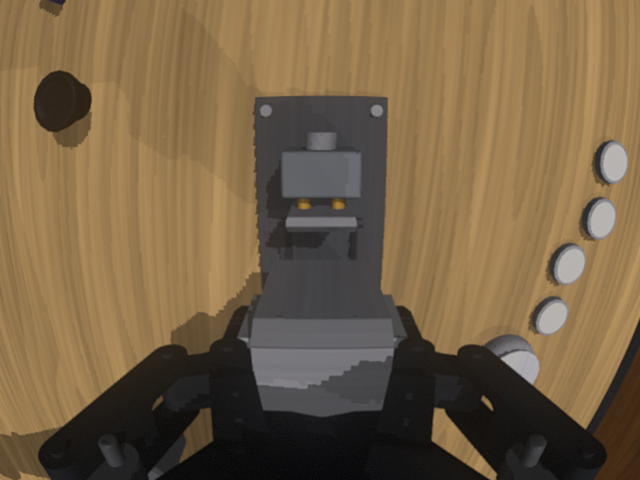

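```bash
python3 - <<'E'
import cv2
b=cv2.imread('pics/w5.png')
g=cv2.convertScaleAbs(b,alpha=1.6,beta=10)
cv2.imwrite('pics/w5a.png',cv2.resize(g[90:210,250:394],(720,600),interpolation=cv2.INTER_CUBIC))
cv2.imwrite('pics/w5b.png',cv2.resize(g[200:320,250:394],(720,600),interpolation=cv2.INTER_CUBIC))
E
```

```text
(no output)
```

View pics/w5a.png

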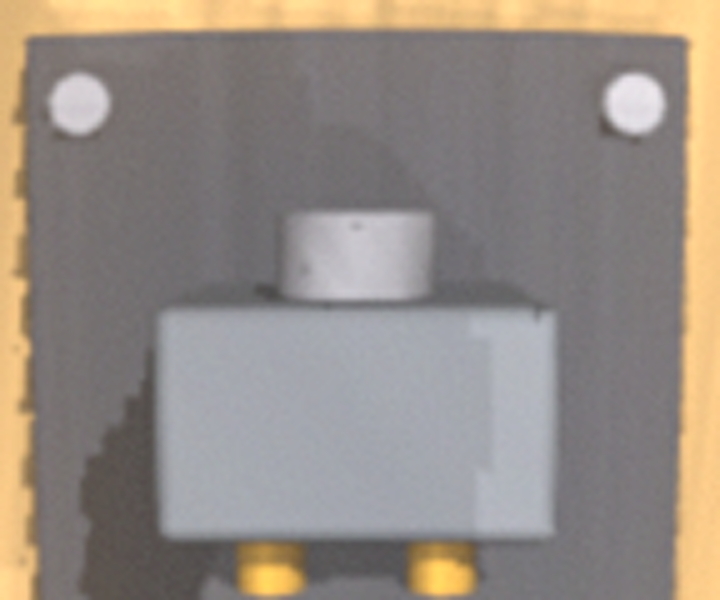

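View pics/w5b.png

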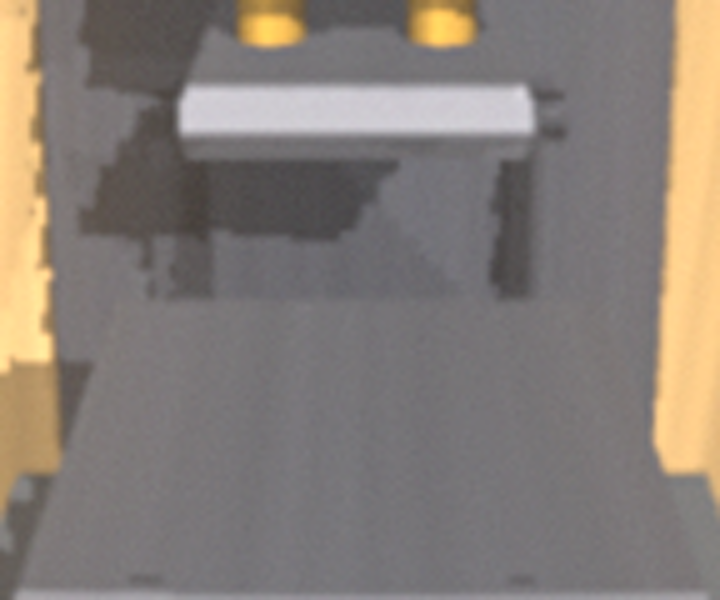

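```bash
cat > wf5.py <<'E'
from fit import *
import pickle
w=imaging.read_camera('wrist');w.update(pickle.load(open('w5.pkl','rb')))
def A(X,Y): return np.array([(X+.5)/5-.5+250,(Y+.5)/5-.5+90])
def B(X,Y): return np.array([(X+.5)/5-.5+250,(Y+.5)/5-.5+200])
o=[(A(28,38),(-.045,.075,.01)),(A(688,40),(.045,.075,.01)),(B(58,360),lambda e:(-.045,e[1],.01)),(B(657,440),lambda e:(.045,e[2],.01))]
for u,x,y in [((160,312),-1,1),((555,312),1,1),((555,538),1,-1),((160,538),-1,-1)]:
    o.append((A(*u),lambda e,x=x,y=y:(x*.022,e[0]+y*.013,.065)))
x,e=fitw(w,o,[.58,-.02,.09],3);print('fix',np.round(x,4),np.degrees(x[2]));print(np.round(e,1).tolist())
c,s=np.cos(x[2]),np.sin(x[2]);ny=-.0302;nest=np.array([x[0]-s*ny,x[1]+c*ny]);print('nest',nest)
print('tcp rel nest in fixture axes',np.array([[c,s],[-s,c]])@(w['p'][:2]-nest))
jo=[(B(118,300),(-.022,.023,.010)),(B(598,300),(.022,.023,.010)),(B(12,592),(-.022,.023,.064)),(B(708,592),(.022,.023,.064))]
def f(p):
    cc,ss=np.cos(p[2]),np.sin(p[2])
    return np.concatenate([wproj(w,[p[0]+cc*l[0]-ss*l[1],p[1]+ss*l[0]+cc*l[1],l[2]+w['p'][2]-.024])-u for u,l in jo])
r=least_squares(f,[w['p'][0],w['p'][1]-.005,.09]);j=r.x
print('jaw rel nest',np.array([[c,s],[-s,c]])@(j[:2]-nest),'yaw',np.degrees(j[2]),'rel tcp',np.array([[c,s],[-s,c]])@(j[:2]-w['p'][:2]),np.round(r.fun,1))
for z,Y in [(.082,85),(.082,135),(.074,135)]:
    from scipy.optimize import brentq
    print(z,Y,brentq(lambda y:wproj(w,[x[0]-s*y,x[1]+c*y,z])[1]-B(0,Y)[1],-.05,.06)-ny)
st()
E
python3 wf5.py
```

```text
fix [ 0.5794 -0.02    0.0935  0.028  -0.0503 -0.0634] 5.358059569714488
[[-0.6, 0.2], [0.9, -0.2], [-0.4, 0.0], [0.1, 0.0], [-1.7, -1.0], [2.0, -1.1], [1.1, 1.4], [-0.7, 1.4]]
nest [ 0.58221817 -0.05007753]
tcp rel nest in fixture axes [0.00186068 0.00674112]
jaw rel nest [0.00016865 0.00250825] yaw 5.360797055642715 rel tcp [-0.00169202 -0.00423287] [-0.5 -0.2  1.1 -0.2  0.1  0.1 -0.5  0.1]
0.082 85 0.03916008513863728
0.082 135 0.03395307343885347
0.074 135 0.031777245821360635
t 9.57 p [ 0.5837 -0.0428  0.1216] head 5.33 tilt [ 0.002 -0.    -1.   ] F [-0.66  1.09 -5.11] T [-0.03 -0.02 -0.07] w 0.5079 q [ 0.31  0.49 -0.45  1.85  0.27  0.86 -0.18]
```

Emit:
apply_moves(moves="0.5 -0.005 0.014 0 0 0 0;0.5 0 0 0.05 0 0 0;0.5 0 0 0.07 0 0 0;0.5 0 0 0.07 0 0 0;0.5 0 0 0.07 0 0 0;0.5 0 0 0.05 0 0 0;0.5 0 0 0 0 0 0;0.5 0 0 0 0 0 0")

```text
t: 10.23
eef_pos: [0.5818, -0.0443, 0.0825]
tool_rot: [-0.0, 0.999, 0.047, -0.001]
contact_force: [-0.0, 0.8, -5.3]
gripper_width: 0.503
```

```bash
python3 -c "
from h import *
st();w=wrist('w6.png');st()"
```

```text
t 10.23 p [ 0.5818 -0.0443  0.0825] head 5.36 tilt [-0.001  0.    -1.   ] F [-0.05  0.82 -5.29] T [-0.03  0.   -0.02] w 0.503 q [ 0.29  0.55 -0.43  1.87  0.31  0.79 -0.2 ]
t 10.28 p [ 0.5823 -0.0443  0.0831] head 5.35 tilt [-0.  0. -1.] F [ 1.08 -0.52 -6.04] T [0.   0.01 0.03] w 0.511 q [ 0.29  0.54 -0.43  1.87  0.31  0.79 -0.2 ]
```

View pics/w6.png

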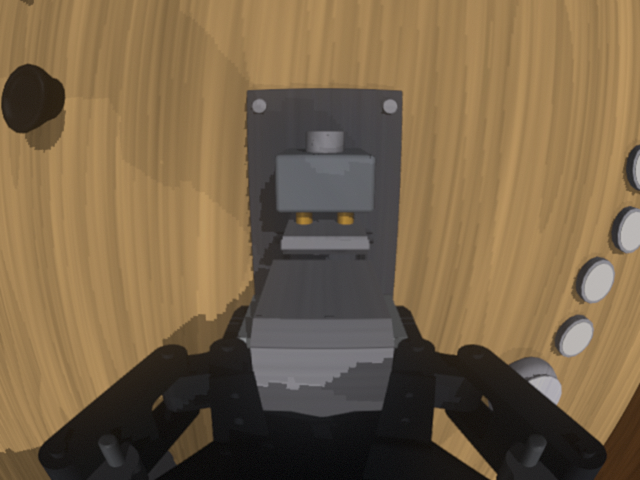

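Emit:
apply_moves(moves="0.5 0.007 0 0 0 0 0;0.5 0 0 0.06 0 0 0;0.5 0 0 0.07 0 0 0;0.5 0 0 0.07 0 0 0;0.5 0 0 0.07 0 0 0;0.5 0 0 0.02 0 0 0;0.5 0 0 0 0 0 0;0.5 0 0 0 0 0 0")

```text
t: 10.95
eef_pos: [0.583, -0.0442, 0.0481]
tool_rot: [-0.0, 0.999, 0.047, -0.0]
contact_force: [0.1, -0.4, -6.3]
gripper_width: 0.511
```

```bash
python3 -c "
from h import *
st();w=wrist('w7.png');st()
import cv2
b=cv2.imread('pics/w7.png')
g=cv2.convertScaleAbs(b,alpha=1.6,beta=10)
cv2.imwrite('pics/w7a.png',cv2.resize(g[80:330,220:420],(480,600),interpolation=cv2.INTER_CUBIC))"
```

```text
t 10.95 p [ 0.583  -0.0442  0.0481] head 5.35 tilt [-0.  0. -1.] F [ 0.08 -0.35 -6.3 ] T [ 0.01 -0.01  0.01] w 0.5106 q [ 0.28  0.59 -0.4   1.89  0.34  0.73 -0.23]
t 11.0 p [ 0.5833 -0.0443  0.0485] head 5.35 tilt [ 0.  0. -1.] F [ 0.66  0.25 -5.42] T [ 0.   -0.05 -0.01] w 0.5075 q [ 0.28  0.59 -0.4   1.89  0.34  0.73 -0.23]
```

View pics/w7a.png

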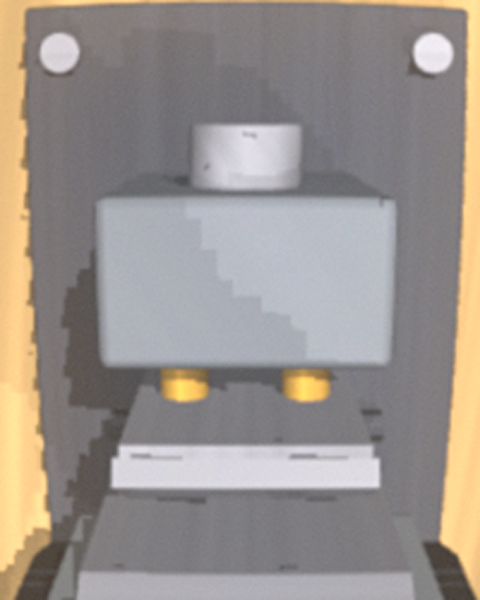

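Emit:
apply_moves(moves="0.5 0 0 0.025 0 0 0;0.5 0 0 0.025 0 0 0;0.5 0 0 0.025 0 0 0;0.5 0 0 0.015 0 0 0;0.5 0 0 0.01 0 0 0;0.5 0 0 0 0 0 0")

```text
t: 11.5
eef_pos: [0.5829, -0.0444, 0.0361]
tool_rot: [-0.0, 0.999, 0.047, -0.0]
contact_force: [-0.3, 1.1, -5.8]
gripper_width: 0.51
```

Still free. The foot is at about 12.2 mm, so 2 mm or so remains.

Emit:
apply_moves(moves="0.5 0 0 0.01 0 0 0;0.5 0 0 0.01 0 0 0;0.5 0 0 0 0 0 0;0.5 0 0 0 0 0 0")

```text
t: 11.83
eef_pos: [0.5832, -0.0443, 0.0341]
tool_rot: [0.0, 0.999, 0.047, 0.0]
contact_force: [-0.2, 0.7, -6.2]
gripper_width: 0.513
```

Emit:
apply_moves(moves="0.5 0 0 0.005 0 0 0;0.5 0 0 0.005 0 0 0;0.5 0 0 0 0 0 0;0.5 0 0 0 0 0 0")

```text
t: 12.17
eef_pos: [0.5832, -0.0443, 0.0339]
tool_rot: [0.0, 0.999, 0.047, 0.0]
contact_force: [-3.2, -0.3, 5.1]
gripper_width: 0.507
```

Emit:
apply_moves(moves="0.3 0 0 0 0 0 0;0 0 0 0 0 0 0;-0.5 0 0 0 0 0 0;-1 0 0 0 0 0 0;-1 0 0 0 0 0 0;-1 0 0 0 0 0 0")

```text
t: 12.67
eef_pos: [0.5836, -0.0443, 0.0331]
tool_rot: [-0.0, 0.999, 0.047, 0.0]
contact_force: [0.4, -0.1, -0.3]
gripper_width: 1.0
```

Emit:
apply_moves(moves="-1 0 0 -0.1 0 0 0;-1 0 0 -0.2 0 0 0;-1 0 0 -0.25 0 0 0;-1 0 0 -0.25 0 0 0;-1 0 0 -0.25 0 0 0;-1 0 0 -0.2 0 0 0;-1 0 0 -0.15 0 0 0;-1 0 0 0 0 0 0;-1 0 0 0 0 0 0;-1 0 0 0 0 0 0")

```text
t: 13.5
eef_pos: [0.5826, -0.0445, 0.2005]
tool_rot: [0.0, 0.999, 0.047, -0.0]
contact_force: [0.9, 1.8, -1.1]
gripper_width: 1.002
```

```bash
python3 -c "
from h import *
st();w=wrist('w8.png');st()
import pickle;pickle.dump({k:w[k] for k in('p','R')},open('w8.pkl','wb'))
import cv2
b=cv2.imread('pics/w8.png')
g=cv2.convertScaleAbs(b,alpha=1.6,beta=10)
cv2.imwrite('pics/w8a.png',g)"
```

```text
t 13.5 p [ 0.5826 -0.0445  0.2005] head 5.35 tilt [-0.001 -0.    -1.   ] F [ 0.85  1.83 -1.14] T [-0.03  0.04  0.03] w 1.0021 q [ 0.34  0.4  -0.48  1.78  0.21  1.01 -0.12]
t 13.55 p [ 0.5823 -0.0445  0.1999] head 5.35 tilt [-0.002 -0.    -1.   ] F [-0.03 -0.16  0.55] T [ 0.04 -0.01  0.01] w 0.9991 q [ 0.34  0.4  -0.48  1.78  0.21  1.01 -0.12]
```

View pics/w8a.png

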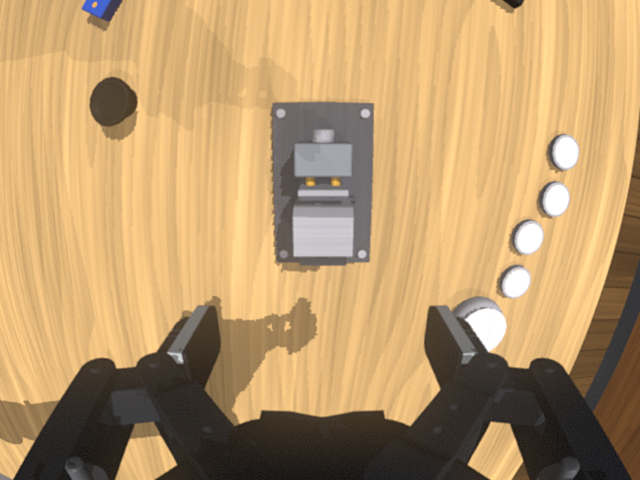

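```bash
python3 -c "
import cv2
b=cv2.imread('pics/w8.png')
g=cv2.convertScaleAbs(b,alpha=1.3,beta=10)
cv2.imwrite('pics/w8b.png',cv2.resize(g[170:270,270:380],(660,600),interpolation=cv2.INTER_CUBIC))
g=cv2.convertScaleAbs(b,alpha=2.,beta=10)
cv2.imwrite('pics/w8c.png',cv2.resize(g[180:212,290:358],(680,320),interpolation=cv2.INTER_CUBIC))"
```

```text
(no output)
```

View pics/w8b.png

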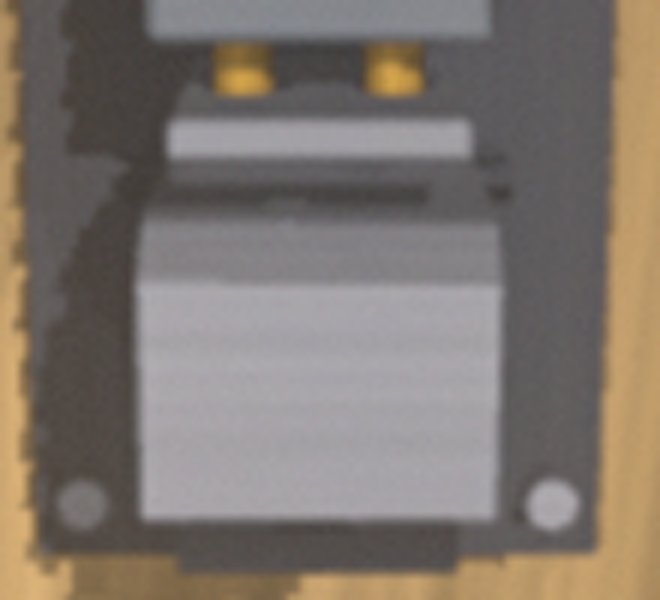

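View pics/w8c.png

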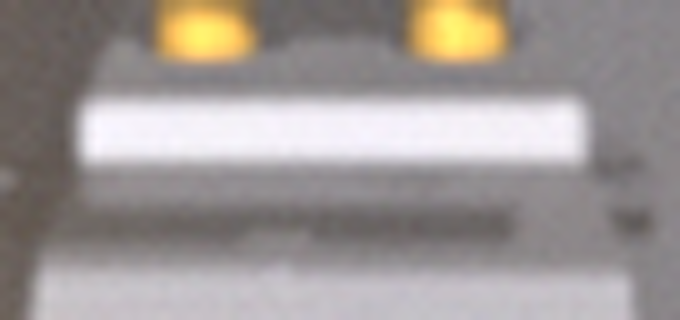

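```bash
cat > wf8.py <<'E'
from fit import *
import pickle
from scipy.optimize import brentq
w=imaging.read_camera('wrist');w.update(pickle.load(open('w8.pkl','rb')))
yaw=np.radians(5.3);c,s=np.cos(yaw),np.sin(yaw)
T=np.array([.5832,-.0443])
def row(y,z,x=0): return wproj(w,[T[0]+c*x-s*y,T[1]+s*x+c*y,z])[1]
def solve(r,z): return brentq(lambda y:row(y,z)-r,-.06,.08)*1e3
rb=lambda Y:(Y+.5)/6-.5+170
rc=lambda Y:(Y+.5)/10-.5+180
print('mm along fixture y from grip TCP:')
print('jaw back top z82',solve(rb(518),.082),'bevel top z82',solve(rb(283),.082),'bevel low z74',solve(rb(220),.074),solve(rc(240),.074))
print('plate back top z82',solve(rc(95),.082),'top front z82',solve(rc(163),.082),'bev low z74',solve(rc(163),.074),solve(rc(205),.074))
# x
def col(x,y,z): return wproj(w,[T[0]+c*x-s*y,T[1]+s*x+c*y,z])[0]
cb=lambda X:(X+.5)/6-.5+270
for X,y,z in [(138,.013,.082),(500,.013,.082),(168,.026,.082),(472,.026,.082)]: print('x',brentq(lambda x:col(x,y,z)-cb(X),-.06,.06)*1e3)
E
python3 wf8.py
```

```text
mm along fixture y from grip TCP:
jaw back top z82 -17.08964071176929 bevel top z82 12.914399311959068 bevel low z74 18.959622232821943 20.999100254843768
plate back top z82 33.180597204275735 top front z82 28.2607466245514 bev low z74 26.782684643056832 23.63382030674605
x -23.64555569285735
x 20.001305881986635
x -19.83103766952227
x 16.368849002351546
```

Emit:
apply_moves(moves="-1 -0.054 -0.25 0 0 0 0;-1 -0.054 -0.25 0 0 0 0;-1 -0.054 -0.25 0 0 0 0;-1 -0.054 -0.25 0 0 0 0;-1 -0.054 -0.25 0 0 0 0;-1 -0.054 -0.25 0 0 0 0;-1 -0.054 -0.25 0 0 0 0;-1 -0.054 -0.25 0 0 0 0;-1 -0.054 -0.25 0 0 0 0;-1 -0.054 -0.25 0 0 0 0")

```text
t: 14.43
eef_pos: [0.4894, 0.2493, 0.1997]
tool_rot: [0.0, 0.999, 0.047, -0.001]
contact_force: [-0.5, 0.1, 0.2]
gripper_width: 1.001
```

Emit:
apply_moves(moves="-1 0 0 0 0 0 -1;-1 0 0 0 0 0 -1;-1 0 0 0 0 0 -1;-1 0 0 0 0 0 -1;-1 0 0 0 0 0 -1;-1 0 0 0 0 0 -1;-1 0 0 0 0 0 -1;-1 0 0 0 0 0 -1;-1 0 0 0 0 0 -1;-1 0 0 0 0 0 -1;-1 0 0 0 0 0 -1;-1 0 0 0 0 0 -1")

```text
t: 15.43
eef_pos: [0.49, 0.248, 0.1997]
tool_rot: [-0.0, 0.893, 0.451, -0.001]
contact_force: [0.2, 1.1, 0.4]
gripper_width: 0.999
```

Emit:
apply_moves(moves="-1 0 0 0 0 0 -1;-1 0 0 0 0 0 -1;-1 0 0 0 0 0 -1;-1 0 0 0 0 0 -1;-1 0 0 0 0 0 -1;-1 0 0 0 0 0 -0.94;-1 0 0 0 0 0 0;-1 0 0 0 0 0 0;-1 0 0 0 0 0 0")

```text
t: 16.18
eef_pos: [0.4904, 0.2481, 0.2003]
tool_rot: [-0.0, 0.783, 0.622, -0.0]
contact_force: [-0.5, 0.4, -0.7]
gripper_width: 0.997
```

```bash
python3 -c "
from h import *
st();w=wrist('w9.png');st()
import pickle;pickle.dump({k:w[k] for k in('p','R')},open('w9.pkl','wb'))
b=cv2.imread('pics/w9.png')
g=cv2.convertScaleAbs(b,alpha=1.3,beta=10)
cv2.imwrite('pics/w9b.png',cv2.resize(g[150:300,240:400],(640,600),interpolation=cv2.INTER_CUBIC))
"
```

```text
t 16.18 p [0.4904 0.2481 0.2003] head 77.0 tilt [-0.001 -0.    -1.   ] F [-0.54  0.43 -0.71] T [0.01 0.04 0.01] w 0.997 q [ 0.09  0.43 -0.85  1.85  0.38  1.03  0.43]
t 16.23 p [0.4904 0.2482 0.2004] head 77.02 tilt [-0.001 -0.    -1.   ] F [-0.26  0.31  0.08] T [ 0.    0.02 -0.  ] w 0.9972 q [ 0.09  0.43 -0.85  1.85  0.38  1.03  0.43]
```

View pics/w9.png

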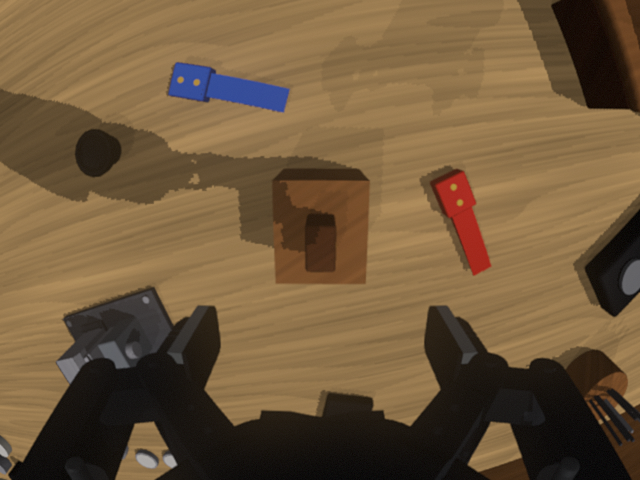

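View pics/w9b.png

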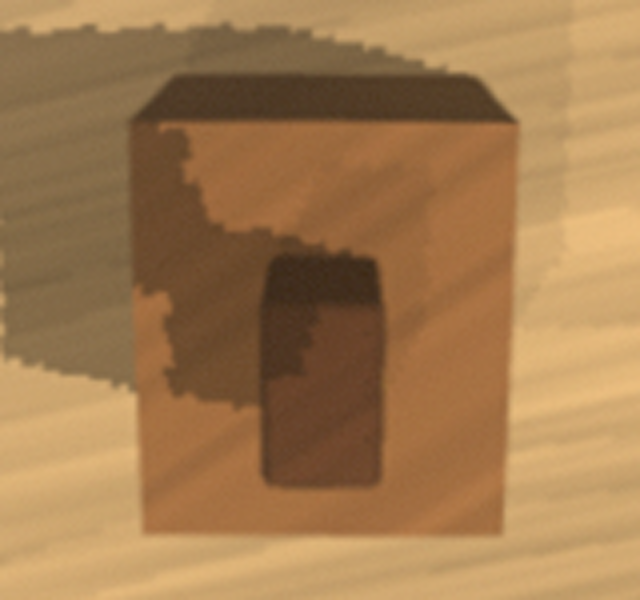

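```bash
cat > wf9.py <<'E'
from fit import *
import pickle
w=imaging.read_camera('wrist');w.update(pickle.load(open('w9.pkl','rb')))
Z=lambda X,Y:np.array([(X+.5)/4-.5+240,(Y+.5)/4-.5+150])
# local: x right (tool x), y up in image (-tool y)
o=[(Z(264,303),(-.01,.016,.116)),(Z(383,303),(.01,.016,.116)),(Z(264,487),(-.01,-.016,.116)),(Z(382,487),(.01,-.016,.116)),
(Z(130,121),(-.035,.04,.08)),(Z(518,121),(.035,.04,.08)),(Z(143,534),(-.035,-.04,.08)),(Z(502,534),(.035,-.04,.08))]
for oo in (o[:4],o[4:]):
    x,e=fitw(w,oo,[.49,.248,np.radians(77)]);print(np.round(x,4),np.degrees(x[2]),np.round(e,1).tolist(),'tool mm',np.round(w['R'].T@(np.array([x[0],x[1],0])-w['p'])*1e3,2))
st()
E
python3 wf9.py
```

```text
[0.4881 0.2469 1.3422] 76.9051071282964 [[-1.0, -0.5], [0.9, -0.5], [-0.4, 0.6], [0.5, 0.6]] tool mm [ -1.58  -1.75 200.27]
[0.4882 0.2467 1.3425] 76.91880111185824 [[-0.7, -0.1], [0.4, 0.1], [-0.2, -0.0], [0.4, 0.2]] tool mm [ -1.76  -1.63 200.27]
t 16.28 p [0.4905 0.2483 0.2006] head 77.04 tilt [-0. -0. -1.] F [-0.01 -0.46  0.11] T [-0.02  0.01 -0.03] w 1.0018 q [ 0.09  0.43 -0.85  1.85  0.38  1.03  0.43]
```

Emit:
apply_moves(moves="-0.6 0 -0.007 0.1 0 0 0;-0.4 0 0 0.15 0 0 0;-0.2 0 0 0.15 0 0 0;-0.2 0 0 0.15 0 0 0;-0.2 0 0 0.15 0 0 0;-0.2 0 0 0.15 0 0 0;-0.2 0 0 0.105 0 0 0;0.2 0 0 0 0 0 0;0.5 0 0 0 0 0 0;0.6 0 0 0 0 0 0;0.7 0 0 0 0 0 0;0.9 0 0 0 0 0 0", force=50)

```text
t: 17.28
eef_pos: [0.4903, 0.2487, 0.0871]
tool_rot: [0.0, 0.782, 0.623, 0.001]
contact_force: [-0.0, -1.5, 0.6]
gripper_width: 0.227
```

Emit:
apply_moves(moves="1 0 0 0 0 0 0;1 0 0 0 0 0 0;1 0 0 0 0 0 0;1 0 0 0 0 0 0")

```text
t: 17.62
eef_pos: [0.4901, 0.2487, 0.0866]
tool_rot: [0.0, 0.782, 0.623, 0.0]
contact_force: [0.1, -0.9, 2.9]
gripper_width: 0.225
```

```bash
python3 -c "
from h import *
st();w=wrist('w10.png');st()"
```

```text
t 17.62 p [0.4901 0.2487 0.0866] head 77.1 tilt [ 0.001  0.    -1.   ] F [ 0.11 -0.92  2.86] T [-0.12  0.1   0.05] w 0.2254 q [ 0.    0.57 -0.76  1.94  0.53  0.84  0.3 ]
t 17.67 p [0.4901 0.2486 0.0867] head 77.1 tilt [ 0.001  0.    -1.   ] F [-0.89 -0.59  2.91] T [-0.13  0.05 -0.02] w 0.2214 q [ 0.    0.57 -0.76  1.94  0.53  0.84  0.3 ]
```

View pics/w10.png

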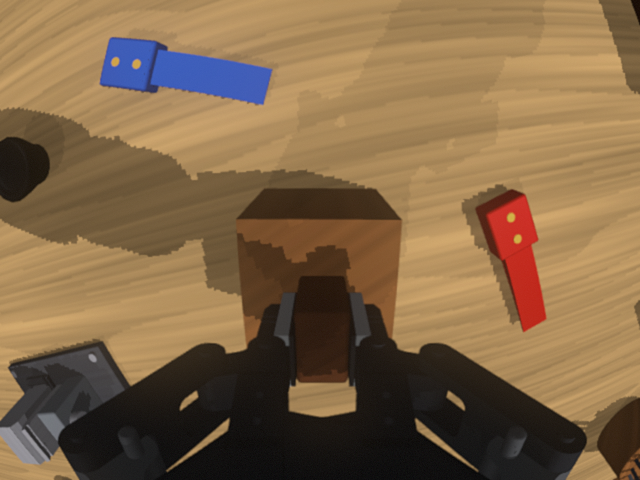

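Emit:
apply_moves(moves="1 0 0 -0.05 0 0 0;1 0 0 -0.1 0 0 0;1 0 0 -0.1 0 0 0;1 0 0 -0.1 0 0 0;1 0 0 -0.1 0 0 0;1 0 0 -0.1 0 0 0;1 0 0 -0.1 0 0 0;1 0 0 -0.1 0 0 0;1 0 0 -0.1 0 0 0;1 0 0 -0.1 0 0 0;1 0 0 0 0 0 0;1 0 0 0 0 0 0")

```text
t: 18.67
eef_pos: [0.4902, 0.2486, 0.2009]
tool_rot: [0.0, 0.782, 0.623, 0.001]
contact_force: [-0.3, -1.0, -0.0]
gripper_width: 0.224
```

```bash
python3 -c "
from h import *
st();w=wrist('w11.png');st();plan([.5813,-.0235,.2],95.3);s=imaging.read_camera('scene');save(s,'s11.png')"
```

```text
t 18.67 p [0.4902 0.2486 0.2009] head 77.09 tilt [ 0.001  0.    -1.   ] F [-0.35 -1.02 -0.04] T [0.04 0.03 0.01] w 0.2245 q [ 0.09  0.43 -0.85  1.85  0.38  1.03  0.43]
t 18.72 p [0.4897 0.2483 0.2001] head 77.09 tilt [ 0. -0. -1.] F [-0.87  0.11 -0.87] T [-0.    0.01  0.02] w 0.2263 q [ 0.09  0.43 -0.85  1.85  0.38  1.03  0.43]
units [-2.037e+00  1.250e+00  2.000e-03] turn rz units -4.551
```

View pics/w11.png

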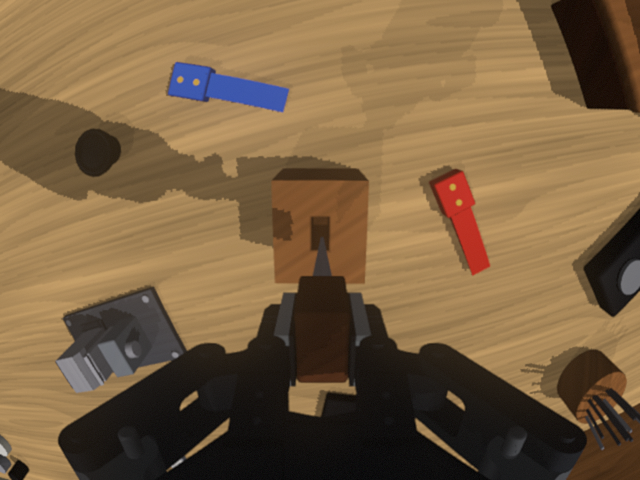

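Emit:
apply_moves(moves="1 -0.1 0.06 0 0 0 0;1 -0.204 0.125 0 0 0 0;1 -0.204 0.125 0 0 0 0;1 -0.204 0.125 0 0 0 0;1 -0.204 0.125 0 0 0 0;1 -0.204 0.125 0 0 0 0;1 -0.204 0.125 0 0 0 0;1 -0.204 0.125 0 0 0 0;1 -0.204 0.125 0 0 0 0;1 -0.204 0.125 0 0 0 0;1 -0.1 0.065 0 0 0 0;1 0 0 0 0 0 0")

```text
t: 19.77
eef_pos: [0.5819, -0.0276, 0.1989]
tool_rot: [-0.0, 0.784, 0.621, -0.001]
contact_force: [-0.2, -0.5, -0.4]
gripper_width: 0.226
```

Emit:
apply_moves(moves="1 0 0 0 0 0 -0.9;1 0 0 0 0 0 -0.9;1 0 0 0 0 0 -0.9;1 0 0 0 0 0 -0.9;1 0 0 0 0 0 -0.95;1 0 0 0 0 0 0;1 0 0 0 0 0 0;1 0 0 0 0 0 0")

```text
t: 20.43
eef_pos: [0.5812, -0.0222, 0.2]
tool_rot: [-0.0, 0.674, 0.739, 0.0]
contact_force: [-0.3, -0.5, -0.7]
gripper_width: 0.225
```

```bash
python3 -c "
from h import *
st();w=wrist('w12.png');st()
import pickle;pickle.dump({k:w[k] for k in('p','R')},open('w12.pkl','wb'))
b=cv2.imread('pics/w12.png')
g=cv2.convertScaleAbs(b,alpha=1.4,beta=10)
cv2.imwrite('pics/w12b.png',cv2.resize(g[170:300,240:400],(738,600),interpolation=cv2.INTER_CUBIC))
plan([.5813,-.0235,.2],95.3)"
```

```text
t 20.43 p [ 0.5812 -0.0222  0.2   ] head 95.27 tilt [-0.  0. -1.] F [-0.31 -0.47 -0.71] T [-0.03  0.02 -0.  ] w 0.2254 q [ 0.57  0.49 -0.85  1.77  0.41  1.07  1.24]
t 20.48 p [ 0.5813 -0.0224  0.2001] head 95.27 tilt [-0.  0. -1.] F [ 0.66 -0.14 -0.96] T [-0.05  0.   -0.05] w 0.223 q [ 0.57  0.49 -0.85  1.77  0.41  1.07  1.24]
units [-0.009 -0.001  0.001] turn rz units -0.008
```

View pics/w12.png

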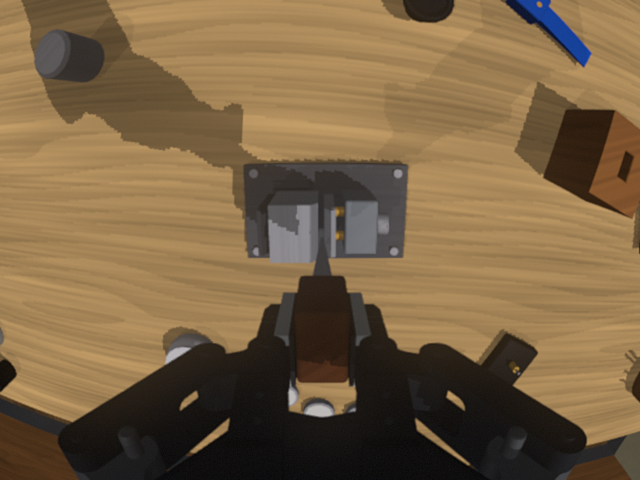

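View pics/w12b.png

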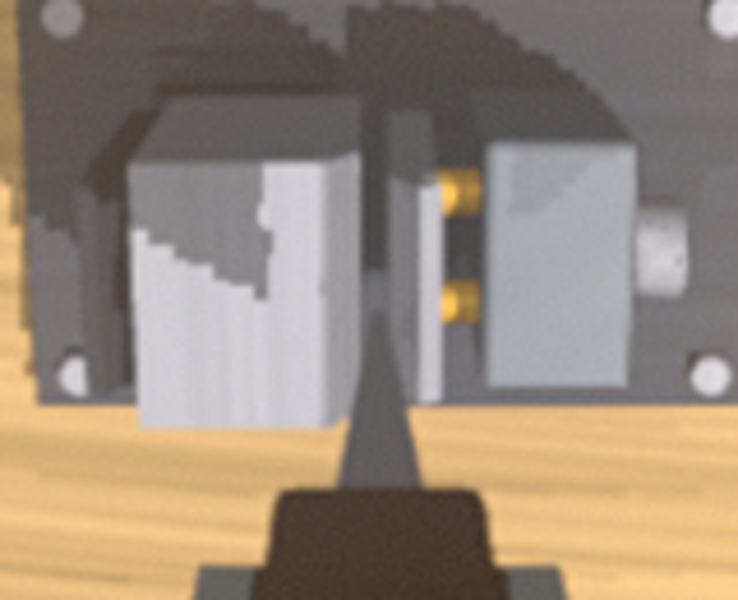

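Emit:
apply_moves(moves="1 0.004 0 0.05 0 0 0;1 0 0 0.07 0 0 0;1 0 0 0.07 0 0 0;1 0 0 0.07 0 0 0;1 0 0 0.05 0 0 0;1 0 0 0.03 0 0 0;1 0 0 0 0 0 0;1 0 0 0 0 0 0")

```text
t: 21.15
eef_pos: [0.5814, -0.0226, 0.1592]
tool_rot: [-0.0, 0.674, 0.739, -0.0]
contact_force: [0.7, 0.8, 0.0]
gripper_width: 0.228
```

```bash
cat > look.py <<'E'
import sys
from h import *
n=sys.argv[1]
st();w=wrist(n+'.png');st()
b=cv2.imread('pics/'+n+'.png')
g=cv2.convertScaleAbs(b,alpha=1.6,beta=10)
cv2.imwrite('pics/'+n+'b.png',cv2.resize(g[150:300,220:420],(800,600),interpolation=cv2.INTER_CUBIC))
E
python3 look.py w13
```

```text
t 21.15 p [ 0.5814 -0.0226  0.1592] head 95.31 tilt [-0.  0. -1.] F [0.69 0.79 0.02] T [ 0.01  0.   -0.01] w 0.2281 q [ 0.55  0.53 -0.82  1.81  0.46  1.    1.2 ]
t 21.2 p [ 0.5817 -0.0225  0.1596] head 95.31 tilt [ 0.  0. -1.] F [-0.07 -0.34 -0.11] T [-0.01 -0.06 -0.03] w 0.2236 q [ 0.55  0.53 -0.82  1.81  0.46  1.    1.2 ]
```

View pics/w13b.png

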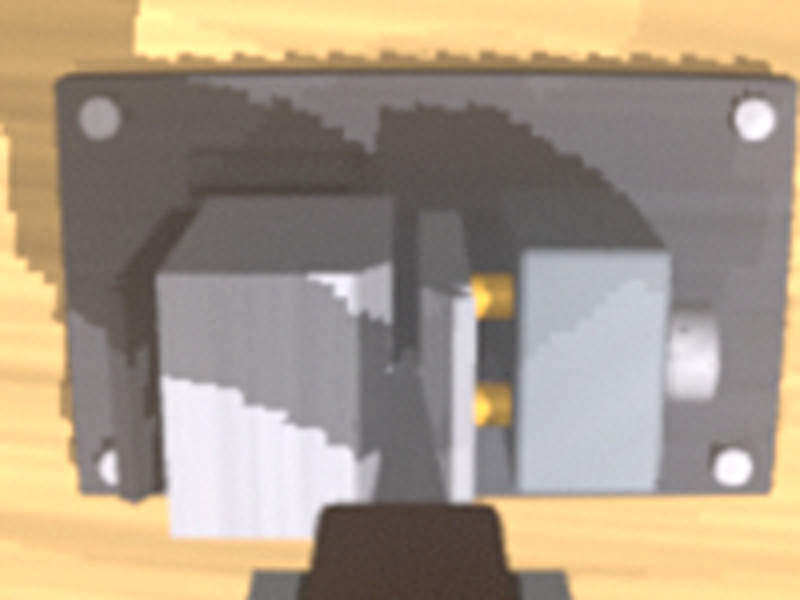

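Emit:
apply_moves(moves="1 0.004 0 0.02 0 0 0;1 0 0 0.035 0 0 0;1 0 0 0.035 0 0 0;1 0 0 0.035 0 0 0;1 0 0 0.035 0 0 0;1 0 0 0.015 0 0 0;1 0 0 0 0 0 0;1 0 0 0 0 0 0")

```text
t: 21.87
eef_pos: [0.5813, -0.0222, 0.1383]
tool_rot: [-0.0, 0.674, 0.739, -0.0]
contact_force: [0.3, 0.4, -0.3]
gripper_width: 0.224
```

```bash
python3 look.py w14
```

```text
t 21.87 p [ 0.5813 -0.0222  0.1383] head 95.31 tilt [-0. -0. -1.] F [ 0.3   0.41 -0.33] T [-0.13 -0.03  0.  ] w 0.2238 q [ 0.54  0.56 -0.81  1.83  0.48  0.97  1.18]
t 21.92 p [ 0.5814 -0.0222  0.1384] head 95.31 tilt [-0. -0. -1.] F [ 0.   -0.15  0.04] T [-0.01  0.01  0.02] w 0.2271 q [ 0.54  0.56 -0.81  1.83  0.48  0.97  1.18]
```

View pics/w14b.png

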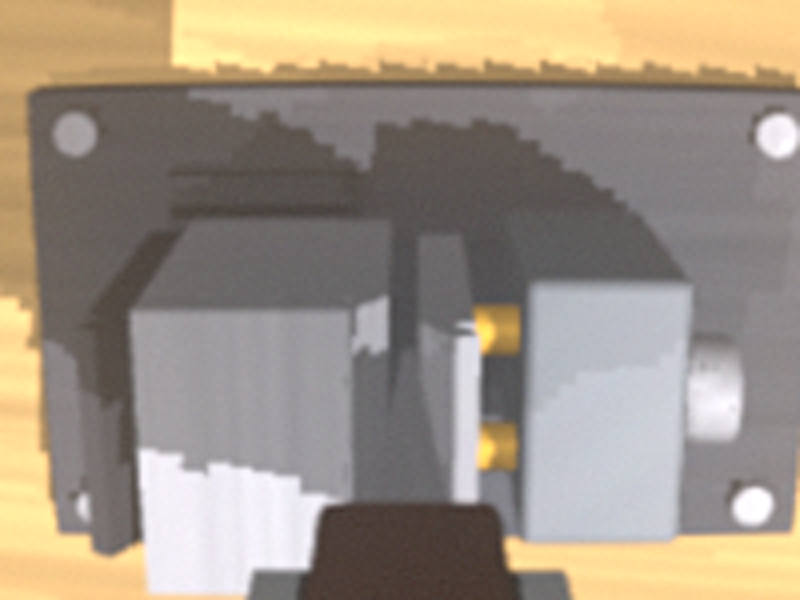

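Emit:
apply_moves(moves="1 0.004 0 0.02 0 0 0;1 0 0 0.02 0 0 0;1 0 0 0.02 0 0 0;1 0 0 0 0 0 0;1 0 0 0 0 0 0")

```text
t: 22.33
eef_pos: [0.5812, -0.0221, 0.1309]
tool_rot: [-0.0, 0.674, 0.739, -0.0]
contact_force: [-0.1, -2.0, -2.0]
gripper_width: 0.225
```

```bash
python3 look.py w15
```

```text
t 22.33 p [ 0.5812 -0.0221  0.1309] head 95.29 tilt [-0. -0. -1.] F [-0.11 -2.02 -1.95] T [-0.52 -0.07  0.  ] w 0.2246 q [ 0.53  0.57 -0.8   1.83  0.49  0.95  1.17]
t 22.38 p [ 0.5812 -0.0221  0.131 ] head 95.29 tilt [-0. -0. -1.] F [ 0.66 -1.49 -2.1 ] T [-0.49 -0.11 -0.01] w 0.2264 q [ 0.53  0.57 -0.8   1.83  0.49  0.95  1.18]
```

View pics/w15b.png

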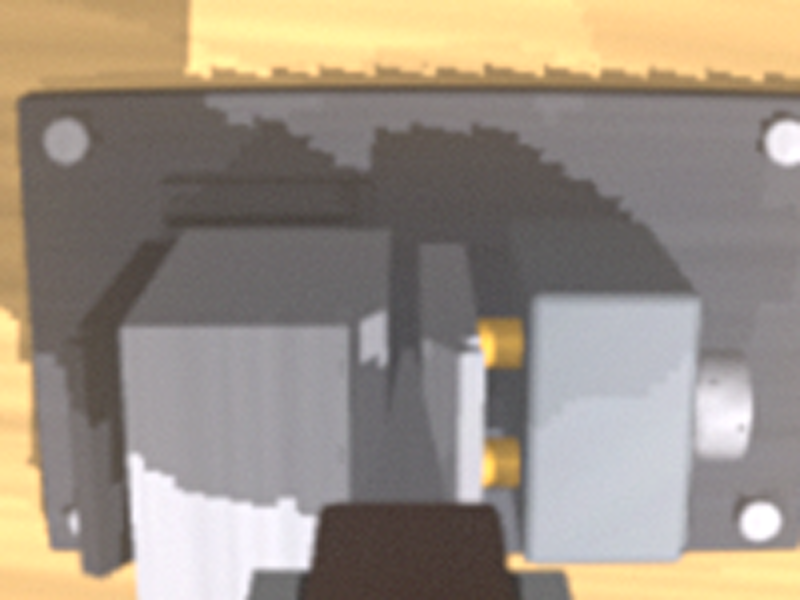

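Emit:
apply_moves(moves="1 -0.004 0 0.01 0 0 0;1 0 0 0.01 0 0 0;1 0 0 0 0 0 0;1 0 0 0 0 0 0;1 0 0 0 0 0 0")

```text
t: 22.8
eef_pos: [0.5814, -0.0223, 0.1287]
tool_rot: [0.0, 0.674, 0.739, -0.0]
contact_force: [1.3, -2.0, -1.8]
gripper_width: 0.224
```

```bash
python3 look.py w16
```

```text
t 22.8 p [ 0.5814 -0.0223  0.1287] head 95.3 tilt [ 0. -0. -1.] F [ 1.26 -2.01 -1.84] T [-0.5  -0.19  0.  ] w 0.2242 q [ 0.53  0.57 -0.8   1.83  0.5   0.95  1.17]
t 22.85 p [ 0.5814 -0.0223  0.1288] head 95.31 tilt [ 0. -0. -1.] F [ 1.05 -1.55 -2.17] T [-0.52 -0.18 -0.03] w 0.2246 q [ 0.53  0.57 -0.8   1.83  0.5   0.95  1.17]
```

View pics/w16b.png

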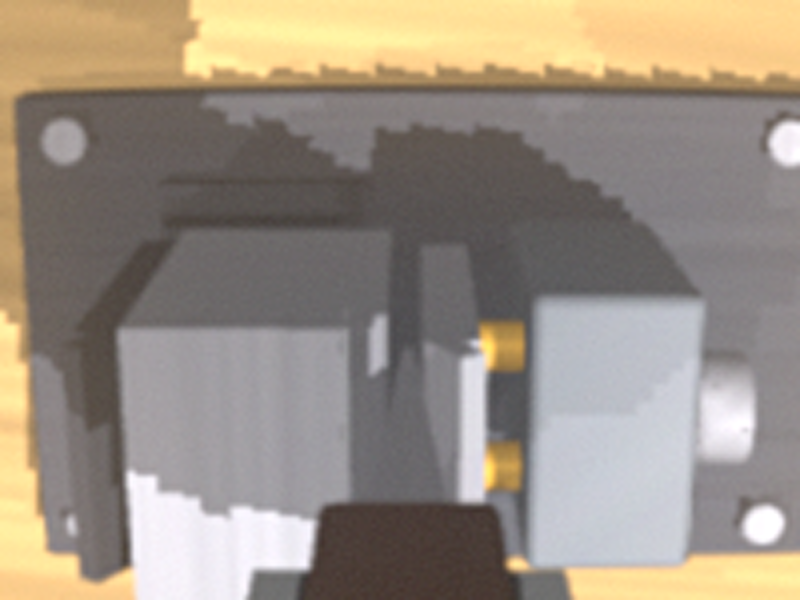

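Emit:
apply_moves(moves="1 -0.004 0 0 0 0 0;1 0 0 0.01 0 0 0;1 0 0 0 0 0 0;1 0 0 0 0 0 0;1 0 0 0 0 0 0")

```text
t: 23.27
eef_pos: [0.5814, -0.0225, 0.1276]
tool_rot: [-0.0, 0.674, 0.739, 0.0]
contact_force: [0.5, -1.2, -1.0]
gripper_width: 0.226
```

```bash
cat > f.py <<'E'
from h import *
import sys
L=[]
for i in range(int(sys.argv[1]) if len(sys.argv)>1 else 4):
    o=bot.get_obs();L.append(np.r_[o['contact_force'],o['torque'],o['eef_pos']*1e3]);imaging.read_camera('wrist')
print(o['t'],np.round(np.mean(L,0),2))
E
python3 f.py
```

```text
23.4167 [ 3.0000e-01 -1.0700e+00 -8.6000e-01 -2.8000e-01 -1.1000e-01 -1.0000e-02
  5.8143e+02 -2.2530e+01  1.2760e+02]
```

Emit:
apply_moves(moves="1 -0.003 0 0.01 0 0 0;1 0 0 0.01 0 0 0;1 0 0 0.01 0 0 0;1 0 0 0 0 0 0;1 0 0 0 0 0 0")

```text
t: 23.88
eef_pos: [0.5814, -0.0229, 0.1239]
tool_rot: [-0.0, 0.674, 0.739, -0.0]
contact_force: [0.3, -1.5, -1.6]
gripper_width: 0.224
```

```bash
python3 f.py
```

```text
24.0333 [ 1.3000e-01 -2.7000e-01 -1.1900e+00 -6.0000e-02 -2.0000e-02  0.0000e+00
  5.8136e+02 -2.2890e+01  1.2391e+02]
```

Emit:
apply_moves(moves="1 0 0 0.01 0 0 0;1 0 0 0.01 0 0 0;1 0 0 0 0 0 0;1 0 0 0 0 0 0;1 0 0 0 0 0 0")

```text
t: 24.5
eef_pos: [0.5816, -0.0229, 0.1216]
tool_rot: [0.0, 0.674, 0.739, 0.0]
contact_force: [0.5, 0.8, -1.2]
gripper_width: 0.226
```

```bash
python3 f.py; python3 look.py w17
```

```text
24.65 [ 1.1300e+00  7.1000e-01 -8.8000e-01  8.0000e-02 -2.1000e-01 -2.0000e-02
  5.8163e+02 -2.2920e+01  1.2163e+02]
t 24.7 p [ 0.5816 -0.0229  0.1216] head 95.31 tilt [ 0.  0. -1.] F [ 0.09  0.12 -0.88] T [ 0.13 -0.24 -0.04] w 0.2259 q [ 0.53  0.58 -0.79  1.84  0.51  0.94  1.17]
t 24.75 p [ 0.5816 -0.0229  0.1217] head 95.31 tilt [ 0.  0. -1.] F [ 1.16 -0.24 -1.01] T [ 0.1  -0.29  0.01] w 0.2309 q [ 0.53  0.58 -0.79  1.84  0.51  0.94  1.17]
```

View pics/w17b.png

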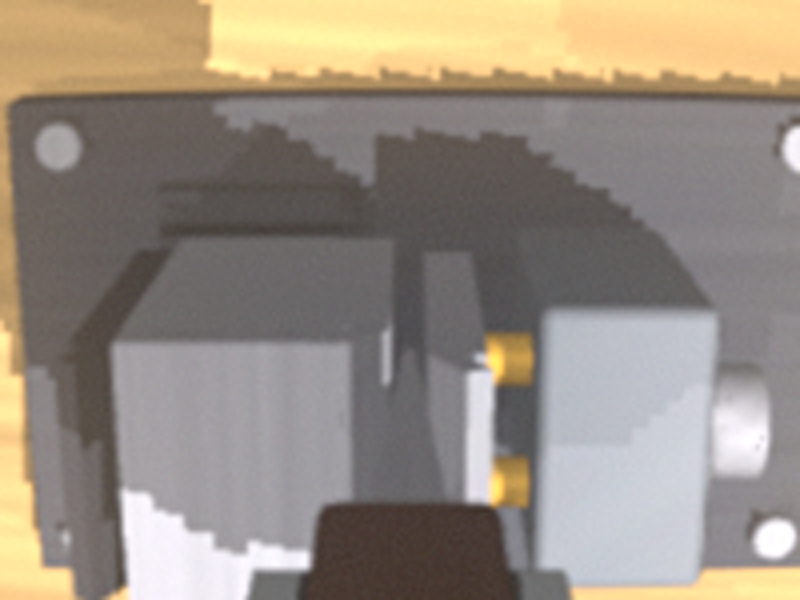

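Emit:
apply_moves(moves="1 0 0 0.01 0 0 0;1 0 0 0.01 0 0 0;1 0 0 0 0 0 0;1 0 0 0 0 0 0;1 0 0 0 0 0 0")

```text
t: 25.17
eef_pos: [0.5815, -0.023, 0.1192]
tool_rot: [-0.0, 0.674, 0.739, 0.0]
contact_force: [0.7, 1.1, -0.5]
gripper_width: 0.225
```

```bash
python3 f.py
```

```text
25.3167 [ 8.6000e-01  2.2000e-01 -2.7000e-01  1.0000e-01 -1.9000e-01  1.0000e-02
  5.8149e+02 -2.2980e+01  1.1918e+02]
```

Emit:
apply_moves(moves="1 0 0 0.012 0 0 0;1 0 0 0.012 0 0 0;1 0 0 0.012 0 0 0")

```text
t: 25.62
eef_pos: [0.5815, -0.0231, 0.1149]
tool_rot: [0.0, 0.674, 0.739, -0.0]
contact_force: [0.2, -0.7, 2.6]
gripper_width: 0.228
```

```bash
python3 f.py 1; python3 f.py
```

```text
25.6167 [ 1.6000e-01 -7.0000e-01  2.6400e+00 -1.0000e-02 -3.0000e-02  6.0000e-02
  5.8150e+02 -2.3070e+01  1.1488e+02]
25.8167 [ 1.0000e+00  1.2000e-01 -1.2000e-01  1.0000e-02 -2.2000e-01 -1.0000e-02
  5.8142e+02 -2.3150e+01  1.1464e+02]
```

Emit:
apply_moves(moves="1 0 0 0.012 0 0 0;1 0 0 0.012 0 0 0;1 0 0 0.012 0 0 0")

```text
t: 26.12
eef_pos: [0.5816, -0.0232, 0.1106]
tool_rot: [0.0, 0.674, 0.739, -0.0]
contact_force: [0.1, -0.5, 1.6]
gripper_width: 0.227
```

```bash
python3 f.py 1; python3 f.py;python3 look.py w18
```

```text
26.1167 [ 8.0000e-02 -5.1000e-01  1.6000e+00 -1.2000e-01 -1.0000e-02  1.0000e-02
  5.8159e+02 -2.3170e+01  1.1062e+02]
26.3167 [ 2.3000e-01 -5.6000e-01  3.3000e-01 -1.6000e-01 -2.7000e-01 -1.0000e-02
  5.8148e+02 -2.3220e+01  1.1037e+02]
t 26.37 p [ 0.5814 -0.0232  0.1104] head 95.3 tilt [-0. -0. -1.] F [ 0.89 -0.1  -0.42] T [-0.24 -0.3   0.06] w 0.2246 q [ 0.52  0.59 -0.78  1.85  0.52  0.92  1.16]
t 26.42 p [ 0.5815 -0.0232  0.1104] head 95.3 tilt [-0. -0. -1.] F [ 0.92 -0.51 -1.46] T [-0.19 -0.33  0.  ] w 0.222 q [ 0.52  0.59 -0.78  1.85  0.52  0.92  1.16]
```

View pics/w18b.png

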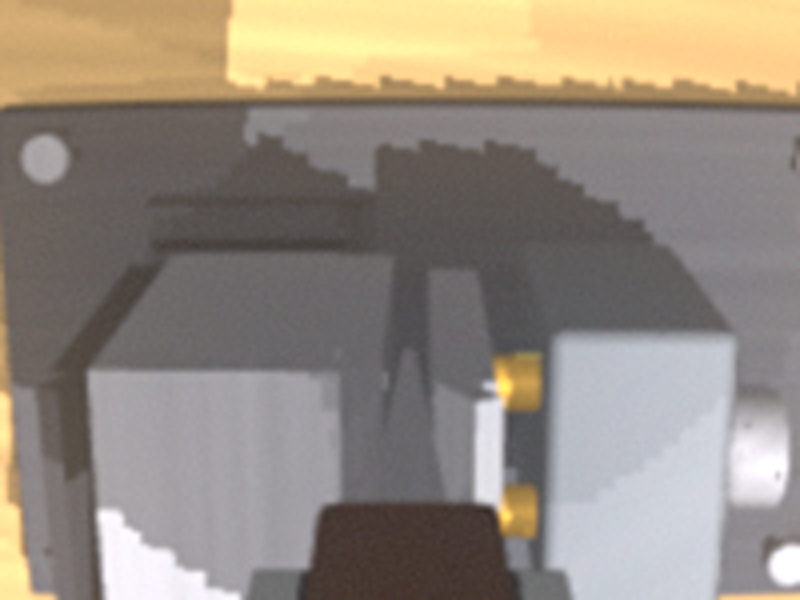

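Emit:
apply_moves(moves="1 0 0 0.012 0 0 0;1 0 0 0.012 0 0 0;1 0 0 0.012 0 0 0")

```text
t: 26.67
eef_pos: [0.5816, -0.0232, 0.1064]
tool_rot: [0.0, 0.674, 0.739, -0.0]
contact_force: [1.2, -1.3, 2.7]
gripper_width: 0.227
```

```bash
python3 f.py 1; python3 f.py
```

```text
26.6667 [ 1.2000e+00 -1.2800e+00  2.6600e+00 -3.1000e-01 -7.0000e-02  7.0000e-02
  5.8161e+02 -2.3200e+01  1.0635e+02]
26.8667 [ 1.0100e+00 -1.2300e+00  6.8000e-01 -3.3000e-01 -2.8000e-01 -1.0000e-02
  5.8153e+02 -2.3170e+01  1.0610e+02]
```

Emit:
apply_moves(moves="1 -0.002 0 0.01 0 0 0;1 0 0 0.01 0 0 0;1 0 0 0.01 0 0 0")

```text
t: 27.17
eef_pos: [0.5817, -0.023, 0.1029]
tool_rot: [0.0, 0.674, 0.739, 0.0]
contact_force: [-0.2, -0.4, 4.8]
gripper_width: 0.223
```

```bash
python3 f.py 1; python3 f.py
```

```text
27.1667 [-1.6000e-01 -4.2000e-01  4.7900e+00 -2.2000e-01  2.0000e-02  3.0000e-02
  5.8171e+02 -2.3010e+01  1.0291e+02]
27.3667 [ 3.7000e-01 -8.0000e-01  2.9800e+00 -1.5000e-01 -1.9000e-01 -1.0000e-02
  5.8167e+02 -2.3040e+01  1.0270e+02]
```

Emit:
apply_moves(moves="1 -0.001 0 0.008 0 0 0;1 0 0 0 0 0 0;1 0 0 0 0 0 0;1 0 0 0 0 0 0;1 0 0 0 0 0 0;1 0 0 0 0 0 0")

```text
t: 27.92
eef_pos: [0.5817, -0.0231, 0.1018]
tool_rot: [0.0, 0.674, 0.739, 0.0]
contact_force: [0.6, 1.0, 4.0]
gripper_width: 0.223
```

```bash
python3 f.py 6; python3 look.py w19; python3 -c "
from h import *
s=imaging.read_camera('scene');save(s,'s19.png');b=cv2.imread('pics/s19.png');cv2.imwrite('pics/s19b.png',cv2.resize(b[150:280,220:350],(600,600),interpolation=cv2.INTER_CUBIC))"
```

```text
28.1667 [ 6.5000e-01  1.0200e+00  4.7800e+00  2.7000e-01 -1.9000e-01  1.0000e-02
  5.8170e+02 -2.3050e+01  1.0186e+02]
t 28.22 p [ 0.5817 -0.023   0.1018] head 95.32 tilt [ 0.  0. -1.] F [-0.11  1.51  5.76] T [ 0.35 -0.18  0.01] w 0.2269 q [ 0.51  0.6  -0.78  1.85  0.53  0.9   1.15]
t 28.27 p [ 0.5817 -0.0231  0.1019] head 95.32 tilt [ 0.001  0.    -1.   ] F [0.94 1.58 4.81] T [ 0.3  -0.22  0.  ] w 0.2266 q [ 0.51  0.6  -0.78  1.85  0.53  0.9   1.15]
```

View pics/w19b.png

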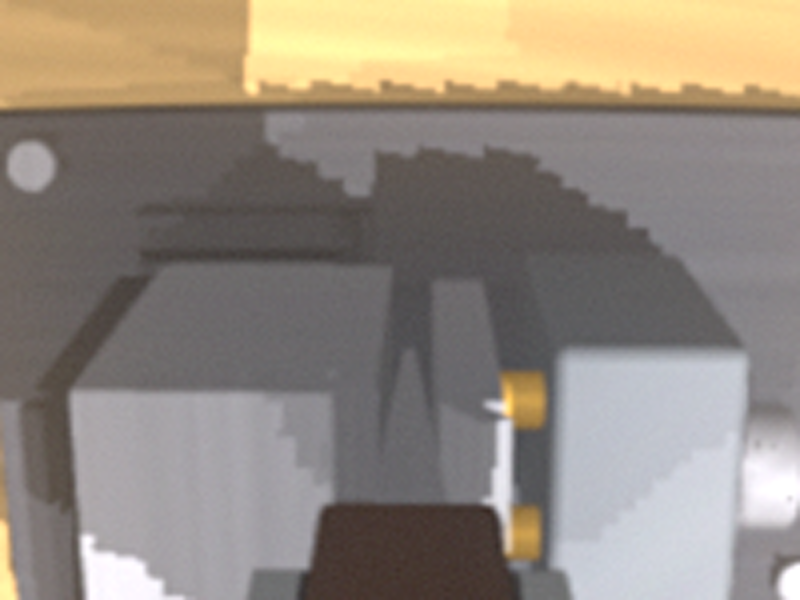

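View pics/s19b.png

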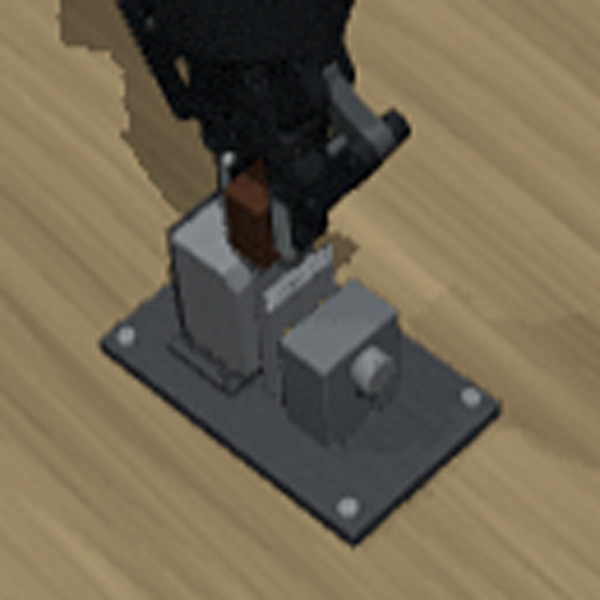

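```bash
python3 - <<'E'
from fit import *
from scipy.optimize import brentq
w=imaging.read_camera('wrist');_,R,_=pose();w['R']=R
def s(col,row,z,p):
    w['p']=np.array(p);u=np.array([(col+.5)/4-.5+220,(row+.5)/4-.5+150])
    r=least_squares(lambda a:wproj(w,w['p']+R@np.array([a[0],a[1],0])*1+np.array([0,0,z-p[2]]))-u,[0,-.02]).x
    return (r*1e3+ (R.T@(w['p']*[1,1,0]))[:2]*1e3)
for n,p,pl,ca in [('w13',(.5814,-.0226,.1592),(476,400),(519,400)),('w17',(.5816,-.0229,.1216),(493,420),(541,420)),('w18',(.5815,-.0232,.1104),(503,440),(552,440)),('w19',(.5817,-.023,.1018),(513,460),(557,460))]:
    a=s(*pl,.082,p);b=s(*ca,.065,p);print(n,np.round(a,2),np.round(b,2),'gap',round(b[0]-a[0],2))
E
python3 f.py 2
```

```text
w13 [-66.07 572.91] [-58.   578.66] gap 8.07
w17 [-65.95 563.09] [-58.07 569.11] gap 7.88
w18 [-65.64 561.6 ] [-57.85 567.89] gap 7.79
w19 [-64.82 561.14] [-57.82 567.69] gap 7.0
28.4167 [ 9.1000e-01  1.3300e+00  4.9500e+00  3.3000e-01 -2.3000e-01  3.0000e-02
  5.8169e+02 -2.3050e+01  1.0186e+02]
```

```bash
python3 -c "
from h import *
print(bot.hand_in());st()"
```

```text
the job is handed in; nothing more can be done
None
the job is handed in; nothing more can be done
```

The flat jaw is seated and released in the nest, and I handed in while holding the feeler in the gap. The hand-in reports no verdict, so whether it passed is unknown.

**Jaw:** It went down freely and took about 11 N of upward contact when the foot reached the nest floor, by the TCP height. I then opened the gripper, and the wrist and scene pictures show it still in place.

**Feeler:** I gripped it across the 20 mm handle faces, drew it straight up out of the stand (tip at about 0.12 m), and lowered it into the gap in small steps. I shifted it sideways whenever only one face was touching.

**Last checks before handing in:**

| Check | Reading |
|---|---|
| Tip depth below the mouth | about 51 mm |
| Tip height above the fixture base | about 13 mm |
| Offset from mid gap, across its width | about 0.5 mm |
| Tilt of the tool | under 0.1° |
| Drag against sliding down | about 5.5 N |
| Net sideways force | about 1.3 N, jaw side slightly heavier |
| Plate pushed back (from pictures) | about 1 mm, so about 4 N |

**Uncertain:**
- The jaw and plate contact forces are inferred from drag, net force and plate movement, because the robot cannot measure them directly.
- The tip depth comes from the TCP height, assuming the blade did not slip in the grip. The handle did not move against the fingers in the pictures.
- The wrist camera's sideways calibration was off by about 1.5 to 1.8 mm against the known grip centre. I allowed for that by comparing positions within the same picture.
- Early on the picture measured the gap at about 4.2 mm, but the blade only became snug at 6 to 7 mm thickness.

The bystanders and the blue and red look-alikes were not touched as far as I could see. About 28 s of the 61 s were used.

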